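# Load the drying cabinet and shut it

## Task

Dry the washed cell hardware: swing the half-open door of the low blue drying cabinet out to about a right angle, then put every bare cell part that lies on the bench (hexagonal die, white block with two dimples, U-channel, bar, angle piece, whichever are there) into the tray on the inside of the door. Then push the door fully home until its catch holds it, with all the parts still in the tray, and press the cabinet's start button right down. Leave the little glass cup, the amber jar and the brass weight where they are.

Things in the scene. Friction and masses are not known exactly. Their poses are not given: they have to be found in the camera images.
- door (a joint): Upright white door, 330 wide, 12 thick, from 10 to 120 mm above the bench, vertical hinge at its right edge as the robot sees it. Angle in rad: 0 shut (hard stop), grows as the free edge swings towards the robot and to the right, to 1.9; starts at 0.35 to 0.8 and stays where left (friction 0.12 N m). The cabinet behind is 200 deep, 130 high.
- hinge (a point): Point on the hinge axis, 65 mm above the bench, in the plane of the door's inner face. Its axes turn with the door: x square to the door, from outer to inner face (into the cabinet when shut), y along the door from hinge to free edge, z up. The panel fills x from -12 to 0 mm and y from 0 to 330.
- nib (a point): Steel nib of the catch, inside the door's free edge. In the last 0.055 rad of closing it rides over a sprung ball in the cabinet's left jamb, hardest about 0.045 rad from shut (some 7 N at the free edge, 12 N at point push, so keep pushing); past 0.02 rad the ball drives the door to 0 and holds it. Axes as hinge.
- handle (a point): Grip point of the pull: a vertical steel post, 14 mm diameter, its axis 35 mm out from the outer face and 305 mm from the hinge; it stands free from a bracket at 52 mm up to its top at 125 mm above the bench. This point is on its axis, 100 mm above the bench; it can be gripped from above. Axes as hinge.
- push (a point): Point on the door's flat outer face, 200 mm from the hinge and 85 mm above the bench, clear of the handle: a good place to push. Axes as hinge.
- tray (a point): Centre of the inner floor of the open aluminium tray fixed to the inside of the door, swinging with it. Floor 34 mm above the bench; inside 116 mm along x and 248 mm along y; walls 4 thick, 40 high above the floor. Axes as hinge. At a right angle the tray stands in front of the cabinet, its near end 41 mm from the cabinet's front.
- start_top (a point): Centre of the top of the black start button (diameter 24) on the low console joined to the cabinet's left side: console 85 wide, its top 36 mm above the bench, its front edge 25 mm nearer the robot than this point, which is 58 mm above the bench. Pressed straight down.
- start (a joint): Travel of the start button in m: 0 up, 0.006 fully down (5 N); springs back.
- die: Hexagonal steel die: 36 mm across the flats (flats face +y and -y), 42 across the corners (along x), 18 high, with a round boss of 24 mm diameter on top, 32 high in all. Origin at the centre of the underside; own x along the length, y along the width, z up as it stands at the start. It may be absent.
- block: White plastic cell block 42 x 30 x 24 high with two grey round dimples on top. Origin at the centre of the underside; own x along the length, y along the width, z up as it stands at the start. It may be absent.
- channel: Aluminium U-channel, open upwards: 44 long, 34 wide, 28 high, 5 mm walls along both long sides. Origin at the centre of the underside; own x along the length, y along the width, z up as it stands at the start. It may be absent.
- bar: Steel bar 50 x 16 x 16 high with two dark holes on top. Origin at the centre of the underside; own x along the length, y along the width, z up as it stands at the start. It may be absent.
- angle: Steel angle piece: base 40 long x 28 wide x 8 thick, with an upright 8 mm thick along its -x end, 30 high in all. Origin at the centre of the underside; own x along the length, y along the width, z up as it stands at the start. It may be absent.
- beaker: Small glass cup, 40 diameter, 48 high. Leave alone. Origin at the underside.
- jar: Small amber jar with black cap, 36 diameter, 45 high. Leave alone. Origin at the underside.
- weight: Brass knobbed weight, 32 diameter, 42 high. Leave alone. Origin at the underside.
Things that resemble listed ones, but are neither listed nor needed, are in the scene too. What is shaped like the bar but pink or purple is not meant.

How it is judged:
On the way, in this order (a step that is already met when the one before it is completed fails the run):
1. the door is swung out to about a right angle (beyond 1.25 rad) (value of joint door above 1.25 rad), for 0.2 s.
2. every part present lies in the tray (x of die in the frame of tray between -0.058 and 0.058 m and y of die in the frame of tray between -0.124 and 0.124 m and z of die in the frame of tray between -0.01 and 0.036 m and x of block in the frame of tray between -0.058 and 0.058 m and y of block in the frame of tray between -0.124 and 0.124 m and z of block in the frame of tray between -0.01 and 0.036 m and x of channel in the frame of tray between -0.058 and 0.058 m and y of channel in the frame of tray between -0.124 and 0.124 m and z of channel in the frame of tray between -0.01 and 0.036 m and x of bar in the frame of tray between -0.058 and 0.058 m and y of bar in the frame of tray between -0.124 and 0.124 m and z of bar in the frame of tray between -0.01 and 0.036 m and x of angle in the frame of tray between -0.058 and 0.058 m and y of angle in the frame of tray between -0.124 and 0.124 m and z of angle in the frame of tray between -0.01 and 0.036 m), for 0.3 s.
3. the door is shut on its catch (under 0.015 rad) with the parts in the tray (all of step 2 and value of joint door below 0.015 rad), for 0.2 s.
4. the start button is pressed down (over 4 mm) with the door shut (value of joint door below 0.015 rad and value of joint start above 0.004 m), for 0.05 s.
At the end, for the whole second after the job is handed in: Every part present is at rest inside the tray (its origin within the tray's inner walls and less than 36 mm above the tray floor), the door is on its catch (within 0.015 rad of shut) and the start button has been pressed and is up again (all of step 3 and value of joint start below 0.002 m and linear speed of each of die, block, channel, bar, angle below 0.03 m/s); the robot touches nothing.
It fails at once if a bystander is shoved more than 5 cm or knocked over (distance of any of beaker, jar, weight from where it was at the start of the episode above 0.05 m or angle between any of beaker, jar, weight's own z axis and vertical above 0.6 rad).
Of die, block, channel, bar, angle only 3 to 5 are there at a start; the rules pass over those that are not, and their reading is None.
At some moment in a run one of die, block, channel, bar, angle may be knocked a few centimetres aside while the robot is not near it.
Once in a run the grip may slacken for a moment while it holds something.
It also fails if it takes over 210 s, if anything falls off the work surface, if the arm or the gripper's body presses on something with over 40 N, if the wrist force passes 120 N, or if a joint passes its speed limit or range.

## Robot

A 6-joint arm with a two-finger parallel gripper is mounted at the origin on the work surface. World frame = base frame: x ahead of the robot, y to its left, z up, the work surface at z = 0. Lengths are in m, angles in rad, forces in N, time in s.
With the tool pointing down it reaches from about 0.275 to 0.825 m from the base axis. Payload 4.9 kg.
Tool frame: the origin (TCP) lies at the very end of the fingers, on their centre line; the grasp point (between the pads) lies hold_point_z behind it (hold_point_z is the distance from the TCP to the grasp point, in m); z points along the fingers, y is the line along which they close (so a half turn about z gives the same grasp; the last joint's range is limited). The gripper opens to 85 mm and grips with 20 to 120 N. Pads are 22 mm wide; open, the fingers measure 114 mm over their backs; the gripper's body (76 mm by 85 mm) begins 54 mm behind the grasp point. The pads swing forward as they close: fully open they stand 13 mm farther back than shut.
Start: joints at [-1.273, 0.326, -0.193, 1.052, 0, 1.437], TCP at [0.23, -0.5, 0.231] pointing down, gripper open.
Joint ranges: [-2.65, 2.65], [-0.97, 1.79], [-1.3, 1.35], [-1.93, 2.1], [-1.47, 1.37], [-3.14, 3.14]. Speed limits (rad/s): [2.57, 2.57, 3.14, 3.14, 3.14, 3.14].

## Interface

Orientations are given as a rotation vector (axis times angle).
In Python, from bench import * gives the robot as it stands.
- The arm moves only by the tool send_rows, never from a script. Its argument "rows" is a list of rows, each an object of numbers: "hand": the closure, from 0 (fully open) to 1 (shut); "x", "y", "z": the shift along the tool's x, y, z in mm; "wx", "wy", "wz": the turn, a rotation vector about the tool's x, y, z in rad. A call has exactly 10 rows; each row is the pose to reach, as a shift and turn from the pose commanded when the call began, along the tool's axes at that moment; what a row does not reach only later rows make up. A row lasts 1/12 s, in which the tool goes at most 41.7 mm and 7.16 degrees, less where a joint would pass 70% of its speed; a pose out of reach is approached as far as the arm can. A call with a gripper value outside its range is refused whole. The fingers move at their own pace and stop on an object; the grip force is fixed at half the most. Time passes only in rows, so rows that repeat a pose let the fingers close, or fill a call up. It gives the time, the measured TCP pose, the force, the opening and the grip force at its end, in the units of the state.
- sense(): the state, without advancing time (a new reading comes with each control period).
- grab_frame(name): name is "scene" or "top" or "wrist"; returns a dict with "pixels" (384x512x3 uint8, red, green, blue), "fovy" (degrees; the focal length in pixels is half the picture's height over the tangent of half this angle, whatever the lens; pixels are square), "cx", "cy" (the principal point, pixels), "k1" (the pictures are not rectified: a ray, as slopes to the right and down, at radius r is drawn at 1 + k1 r^2 times it, then the intrinsics apply), "eye" and "orientation" of the camera in the world. Camera axes: x right, y down, z forward; pixel columns grow to the right and rows downward; lengths in m; the calibration is good to about 2 mm. A picture is of the moment at which its call begins. There is no depth.
- hand_in(): hands the job in; it is judged then, once.
The state is a dict: "clock": time; "qpos": joint angles; "joint_vel": joint speeds; "effort": joint torques, N m; "ee_pos": TCP position; "tool_rot": TCP orientation; "contact_force": force on the tool from outside, world axes, zero at the start; "wrist_torque": the same for the moment, N m; "gripper_width": finger opening in m; "grip_force": force on a finger pad.
Only numpy, scipy, OpenCV 4.12 (cv2) and the standard library are available. Lean on these libraries where they do the work, as an engineer would, in place of code of your own. Each camera call takes 0.05 s, during which the arm holds its last target. There are 200 camera calls.

## Working session

There is one attempt and no reset: what is moved stays moved. The work goes in short steps, Python scripts to look and compute and a tool call to move; the robot and the scene stay as the last step left them, time stands still between calls to the robot, and variables do not carry over. Pictures are saved under pics/ and viewed, at most 14 in all, crops included, and the job is handed in when it is done.

Besides the shell and the picture viewer there is one more tool, called after "Emit:" as name([rows], argument=value, ...), one row to a line, values as JSON. send_rows: Moves the arm, as the interface text tells. Its arguments: {"type":"object","properties":{"rows":{"type":"array","items":{"type":"object","properties":{"hand":{"type":"number"},"x":{"type":"number"},"y":{"type":"number"},"z":{"type":"number"},"wx":{"type":"number"},"wy":{"type":"number"},"wz":{"type":"number"}}}}},"required":["rows"]}

```bash
ls; mkdir -p pics; cat > h.py <<'E'
from bench import *
import numpy as np, cv2
from scipy.spatial.transform import Rotation as R
def rot(o):
    o=np.array(o,float)
    if o.shape==(3,3): return o
    return R.from_rotvec(o).as_matrix() if o.size==3 else R.from_quat(o).as_matrix()
def K(f):
    F=192/np.tan(np.radians(f["fovy"])/2); return F
def px(f,P):
    p=(np.atleast_2d(P)-f["eye"])@rot(f["orientation"]); s=p[:,:2]/p[:,2:]
    s=s*(1+f["k1"]*(s**2).sum(1,keepdims=True)); return s*K(f)+[f["cx"],f["cy"]]
def world(f,uv,z):
    d=(np.atleast_2d(uv).astype(float)-[f["cx"],f["cy"]])/K(f); s=d.copy()
    for _ in range(30): s=d/(1+f["k1"]*(s**2).sum(1,keepdims=True))
    r=np.c_[s,np.ones(len(s))]@rot(f["orientation"]).T; e=np.array(f["eye"])
    return e+r*((z-e[2])/r[:,2])[:,None]
def save(f,n,crop=None,k=1):
    im=f["pixels"][:,:,::-1]
    if crop: im=im[crop[1]:crop[3],crop[0]:crop[2]]
    cv2.imwrite("pics/"+n,cv2.resize(im,None,fx=k,fy=k,interpolation=cv2.INTER_CUBIC))
E
python3 - <<'E'
from h import *
s=sense();print({k:np.round(v,3) for k,v in s.items()})
import pickle
for n in("scene","top"):
    f=grab_frame(n);print({k:v for k,v in f.items() if k!="pixels"});pickle.dump(f,open(n+".pkl","wb"));save(f,n+"0.png",None,1.5)
E
```

```text
pics
{'clock': np.float64(0.0), 'qpos': array([-1.273,  0.327, -0.194,  1.052,  0.   ,  1.437]), 'joint_vel': array([ 0.   , -0.001, -0.001,  0.001, -0.001, -0.001]), 'effort': array([-1.0000e-03, -4.4339e+01,  2.6245e+01,  1.5000e-02, -0.0000e+00,
        0.0000e+00]), 'ee_pos': array([ 0.23 , -0.499,  0.23 ]), 'tool_rot': array([-3.067, -0.673,  0.   ]), 'contact_force': array([0.123, 0.353, 0.435]), 'wrist_torque': array([-0.005, -0.02 , -0.044]), 'grip_force': np.float64(0.0), 'gripper_width': np.float64(0.085)}
{'fovy': 57.532049598741054, 'cx': 254.95607023030507, 'cy': 195.4643499481767, 'k1': -0.052550370995722386, 'eye': array([1.14996453, 0.35896321, 0.5694301 ]), 'orientation': array([-1.25969469, -2.09366905,  1.07585665])}
{'fovy': 42.7946081933148, 'cx': 252.95974511989326, 'cy': 190.10454509535253, 'k1': -0.14329615569075083, 'eye': array([0.32270858, 0.06709074, 1.51267951]), 'orientation': array([-2.14815102,  2.13780611, -0.21002248])}
```

View pics/top0.png

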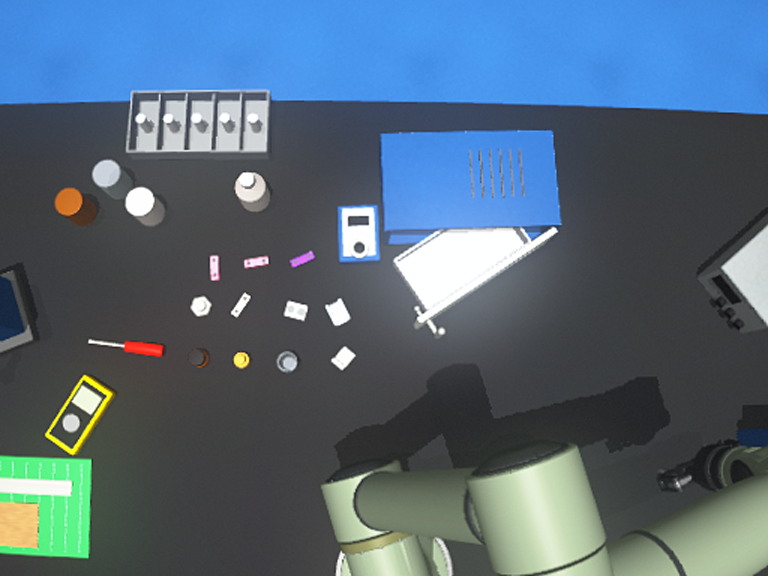

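View pics/scene0.png

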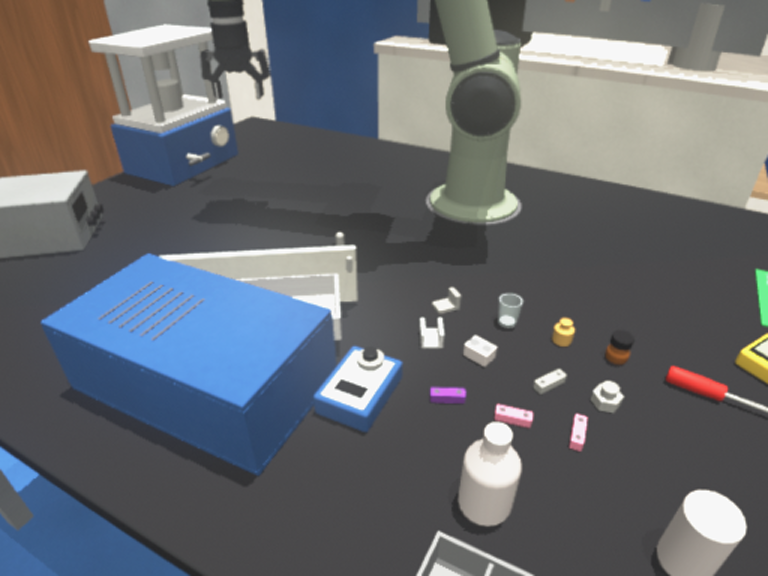

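Viewed at 1.5x. Top view candidates:
- **Parts:** die (200,306), bar (241,305), block (295,310), channel (337,312), angle (343,357).
- **Look-alikes:** pink bars (214,267) and (257,262), purple bar (302,259). None of these is wanted.
- **Bystanders:** jar (199,357), weight (241,359), cup (287,361).
- **Cabinet:** handle post near (420,313), start button (359,247), hinge near (556,232).

Next is a close crop plus positions.

```bash
python3 - <<'E'
from h import *
import pickle
f=pickle.load(open("top.pkl","rb"));save(f,"crop1.png",(115,160,295,255),4.4)
q=lambda n,u,v,z:print(n,np.round(world(f,[[u/1.5,v/1.5]],z)[0],3))
for n,u,v,z in [("die",200,305,.025),("bar",241,305,.016),("block",296,311,.024),("chan",337,312,.02),("angle",343,357,.01),("jar",199,357,.045),("wt",241,359,.04),("cup",287,361,.048),("start",359,247,.058),("freeouter",417,322,.12),("hingeouter",556,230,.12),("cabFL",385,232,.13),("cabFR",561,226,.13),("post",419,312,.125)]: q(n,u,v,z)
E
```

```text
die [0.536 0.399 0.025]
bar [0.538 0.316 0.016]
block [0.525 0.201 0.024]
chan [0.524 0.118 0.02 ]
angle [0.433 0.105 0.01 ]
jar [0.428 0.392 0.045]
wt [0.425 0.308 0.04 ]
cup [0.422 0.215 0.048]
start [0.652 0.074 0.058]
freeouter [ 0.493 -0.039  0.12 ]
hingeouter [ 0.677 -0.316  0.12 ]
cabFL [0.666 0.023 0.13 ]
cabFR [ 0.682 -0.324  0.13 ]
post [ 0.511 -0.042  0.125]
```

View pics/crop1.png

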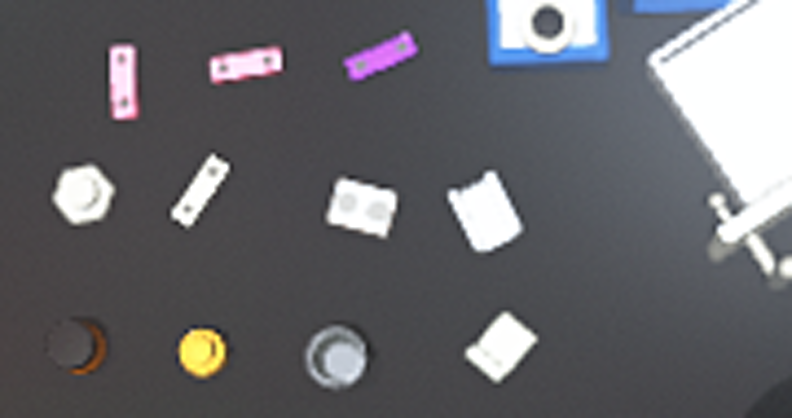

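The crop confirms all five parts. The die is at (83,195), the bar (neutral white, two holes) at (200,190), the block with dimples at (362,207), the channel at (486,212) and the angle at (502,347). Next I zoom in on the door.

```bash
python3 - <<'E'
from h import *
import pickle, bench
print([n for n in dir(bench) if not n.startswith('_')], getattr(bench,'hold_point_z',None))
f=pickle.load(open("top.pkl","rb"));save(f,"door.png",(220,80,380,230),4)
E
```

```text
['MotionError', 'grab_frame', 'hand_in', 'hold_point_z', 'sense'] 0.0187
```

View pics/door.png

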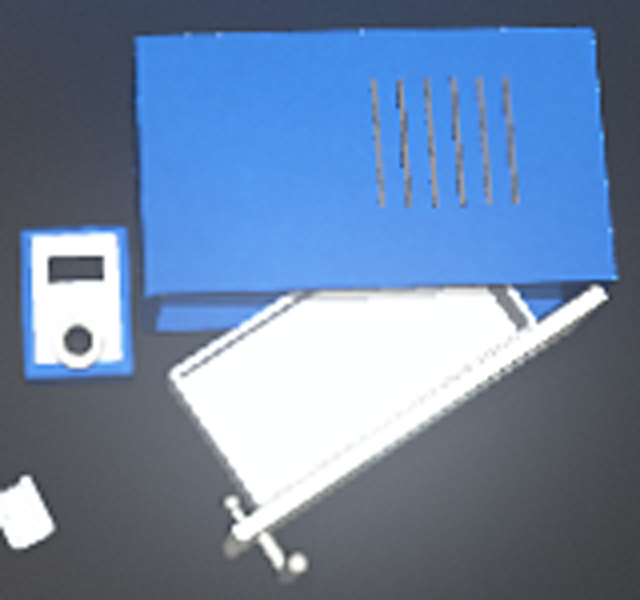

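```bash
cat >> h.py <<'E'
def door(p,L):
    x,y,a=p; c,s=np.cos(a),np.sin(a); L=np.atleast_2d(L)
    return np.c_[x+c*L[:,0]-s*L[:,1],y+s*L[:,0]+c*L[:,1],L[:,2]]
E
python3 - <<'E'
from h import *
import pickle
from scipy.optimize import least_squares as ls
f=pickle.load(open("top.pkl","rb"))
uv=np.array([[298,563],[246,541],[233,529],[608,294],[599,286]])/4+[220,80]
L=[[-.047,.305,.125],[-.012,.33,.12],[0,.33,.12],[-.012,0,.12],[0,0,.12]]
r=ls(lambda p:(px(f,door(p,L))-uv).ravel(),[.68,-.32,.55]);print(r.x,r.fun.round(1))
print("tray corner",(px(f,door(r.x,[[.124,.297,.074]]))-[220,80])*4)
c=world(f,np.array([[136,37],[594,29],[616,279],[148,297]])/4+[220,80],.13);print(c.round(3))
print("start",world(f,[[77/4+220,341/4+80]],.058))
s=sense();print(rot(s["tool_rot"]).round(3))
print("post",door(r.x,[[-.047,.305,.1]]))
E
```

```text
[ 0.68440183 -0.31347963  0.59287199] [ 0.5 -0.1 -0.7  0.3  0.1 -0.2  0.1  0.6  0.  -0.7]
tray corner [[172.18916113 375.25500855]]
[[ 0.868  0.031  0.13 ]
 [ 0.881 -0.317  0.13 ]
 [ 0.685 -0.324  0.13 ]
 [ 0.668  0.022  0.13 ]]
start [[0.6506301  0.07376074 0.058     ]]
[[ 0.908  0.419 -0.   ]
 [ 0.419 -0.908  0.002]
 [ 0.    -0.002 -1.   ]]
post [[ 0.4750056  -0.08679214  0.1       ]]
```

```bash
cat >> h.py <<'E'
def pose():
    s=sense(); M=rot(s["tool_rot"]); return np.r_[s["ee_pos"],np.arctan2(M[1,0],M[0,0])]
def plan(*wps,p=None):
    "waypoints x,y,z,psi -> tool-frame shift mm and wz from the previous one"
    p=pose() if p is None else np.array(p); print("at",p.round(4),"F",np.round(sense()["contact_force"],1),"w",round(float(sense()["gripper_width"]),4),"t",round(sense()["clock"],1))
    for w in wps:
        w=np.array(w,float); d=w[:3]-p[:3]; c,s=np.cos(p[3]),np.sin(p[3])
        print(w.round(3),"->",np.round([1e3*(c*d[0]+s*d[1]),1e3*(s*d[0]-c*d[1]),-1e3*d[2]],0),"wz",round(-(w[3]-p[3]),3)); p=w
E
python3 - <<'E'
from h import *
plan((.35,-.29,.22,.593),(.475,-.087,.2,.593),(.475,-.087,.081,.593))
E
```

```text
at [ 0.23   -0.499   0.2306  0.4318] F [ 0.  -0.9 -0.7] w 0.0854 t 0.1
[ 0.35  -0.29   0.22   0.593] -> [ 196. -140.   11.] wz -0.161
[ 0.475 -0.087  0.2    0.593] -> [217. -98.  20.] wz -0.0
[ 0.475 -0.087  0.081  0.593] -> [  0.   0. 119.] wz -0.0
```

Emit:
send_rows([
  {"x":33,"y":-23,"z":2,"wz":-0.03,"hand":0},
  {"x":65,"y":-47,"z":4,"wz":-0.05,"hand":0},
  {"x":98,"y":-70,"z":6,"wz":-0.08,"hand":0},
  {"x":131,"y":-93,"z":7,"wz":-0.11,"hand":0},
  {"x":163,"y":-117,"z":9,"wz":-0.14,"hand":0},
  {"x":196,"y":-140,"z":11,"wz":-0.161,"hand":0},
  {"x":196,"y":-140,"z":11,"wz":-0.161,"hand":0},
  {"x":196,"y":-140,"z":11,"wz":-0.161,"hand":0},
  {"x":196,"y":-140,"z":11,"wz":-0.161,"hand":0},
  {"x":196,"y":-140,"z":11,"wz":-0.161,"hand":0},
])

```text
$.rows[0]: bad value
```

Emit:
send_rows([
  {"x":36,"y":-16,"z":3,"hand":0},
  {"x":72,"y":-33,"z":7,"hand":0},
  {"x":108,"y":-49,"z":10,"hand":0},
  {"x":145,"y":-65,"z":13,"hand":0},
  {"x":181,"y":-82,"z":17,"hand":0},
  {"x":217,"y":-98,"z":20,"hand":0},
  {"x":217,"y":-98,"z":20,"hand":0},
  {"x":217,"y":-98,"z":20,"hand":0},
  {"x":217,"y":-98,"z":20,"hand":0},
  {"x":217,"y":-98,"z":20,"hand":0},
])

```text
$.rows[0]: bad value
```

```bash
python3 - <<'E'
from h import *
plan((.475,-.087,.2,.593),(.475,-.087,.081,.593))
f=grab_frame("wrist");print(f["eye"],f["fovy"]);save(f,"w1.png")
print(px(f,[[.475,-.0868,.125]]))
E
```

```text
at [ 0.23   -0.499   0.2306  0.4318] F [ 0.  -0.9 -0.7] w 0.0854 t 0.1
[ 0.475 -0.087  0.2    0.593] -> [ 395. -272.   31.] wz -0.161
[ 0.475 -0.087  0.081  0.593] -> [  0.   0. 119.] wz -0.0
[ 0.29880955 -0.46799404  0.37356364] 68.72611303412812
[[-201.44163791 -445.94172871]]
```

View pics/w1.png

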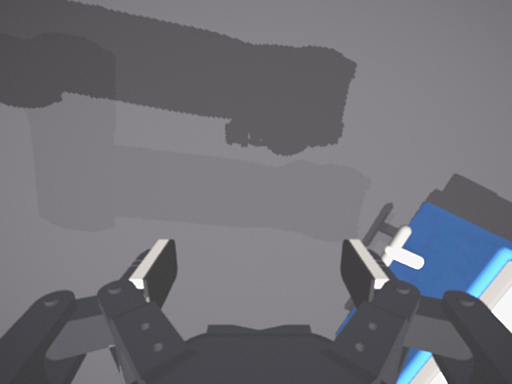

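The move was refused, so this shows the start pose: two fingers, and a blue instrument at the right that is not ours. I'll supply every field.

Emit:
send_rows([
  {"x":33,"y":-23,"z":2,"wx":0,"wy":0,"wz":-0.03,"hand":0},
  {"x":65,"y":-47,"z":4,"wx":0,"wy":0,"wz":-0.05,"hand":0},
  {"x":98,"y":-70,"z":6,"wx":0,"wy":0,"wz":-0.08,"hand":0},
  {"x":131,"y":-93,"z":7,"wx":0,"wy":0,"wz":-0.11,"hand":0},
  {"x":163,"y":-117,"z":9,"wx":0,"wy":0,"wz":-0.14,"hand":0},
  {"x":196,"y":-140,"z":11,"wx":0,"wy":0,"wz":-0.161,"hand":0},
  {"x":196,"y":-140,"z":11,"wx":0,"wy":0,"wz":-0.161,"hand":0},
  {"x":196,"y":-140,"z":11,"wx":0,"wy":0,"wz":-0.161,"hand":0},
  {"x":196,"y":-140,"z":11,"wx":0,"wy":0,"wz":-0.161,"hand":0},
  {"x":196,"y":-140,"z":11,"wx":0,"wy":0,"wz":-0.161,"hand":0},
])

```text
clock: 0.98
ee_pos: [0.3493, -0.2914, 0.2203]
tool_rot: [3.005, 0.915, -0.0]
contact_force: [0.2, 0.1, -0.1]
gripper_width: 0.0854
grip_force: 0.0
```

Emit:
send_rows([
  {"x":36,"y":-16,"z":3,"wx":0,"wy":0,"wz":0,"hand":0},
  {"x":72,"y":-33,"z":7,"wx":0,"wy":0,"wz":0,"hand":0},
  {"x":108,"y":-49,"z":10,"wx":0,"wy":0,"wz":0,"hand":0},
  {"x":145,"y":-65,"z":13,"wx":0,"wy":0,"wz":0,"hand":0},
  {"x":181,"y":-82,"z":17,"wx":0,"wy":0,"wz":0,"hand":0},
  {"x":217,"y":-98,"z":20,"wx":0,"wy":0,"wz":0,"hand":0},
  {"x":217,"y":-98,"z":20,"wx":0,"wy":0,"wz":0,"hand":0},
  {"x":217,"y":-98,"z":20,"wx":0,"wy":0,"wz":0,"hand":0},
  {"x":217,"y":-98,"z":20,"wx":0,"wy":0,"wz":0,"hand":0},
  {"x":217,"y":-98,"z":20,"wx":0,"wy":0,"wz":0,"hand":0},
])

```text
clock: 1.82
ee_pos: [0.4743, -0.0896, 0.2002]
tool_rot: [3.006, 0.913, -0.001]
contact_force: [-0.2, 0.0, -0.5]
gripper_width: 0.0852
grip_force: 0.0
```

```bash
python3 - <<'E'
from h import *
plan((.475,-.087,.2,.593),(.475,-.087,.081,.593))
f=grab_frame("wrist");save(f,"w2.png")
print(px(f,[[.475,-.0868,.125]]))
E
```

```text
at [ 0.4743 -0.0896  0.2002  0.5897] F [-0.2  0.  -0.5] w 0.0852 t 1.8
[ 0.475 -0.087  0.2    0.593] -> [ 2. -2.  0.] wz -0.003
[ 0.475 -0.087  0.081  0.593] -> [  0.   0. 119.] wz -0.0
[[255.02879728 199.41922844]]
```

View pics/w2.png

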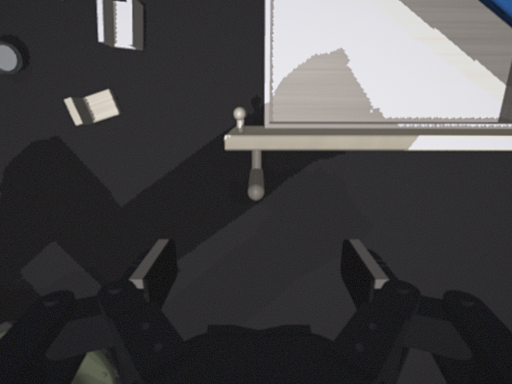

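The post top shows at (256,192), 7 px from the prediction (255,199), so I shift about 4 mm towards the door. I descend and grip.

Emit:
send_rows([
  {"x":5,"y":-2,"z":10,"wx":0,"wy":0,"wz":0,"hand":0},
  {"x":5,"y":-2,"z":35,"wx":0,"wy":0,"wz":0,"hand":0},
  {"x":5,"y":-2,"z":60,"wx":0,"wy":0,"wz":0,"hand":0},
  {"x":5,"y":-2,"z":85,"wx":0,"wy":0,"wz":0,"hand":0},
  {"x":5,"y":-2,"z":105,"wx":0,"wy":0,"wz":0,"hand":0},
  {"x":5,"y":-2,"z":119,"wx":0,"wy":0,"wz":0,"hand":0},
  {"x":5,"y":-2,"z":119,"wx":0,"wy":0,"wz":0,"hand":0},
  {"x":5,"y":-2,"z":119,"wx":0,"wy":0,"wz":0,"hand":0.9},
  {"x":5,"y":-2,"z":119,"wx":0,"wy":0,"wz":0,"hand":0.9},
  {"x":5,"y":-2,"z":119,"wx":0,"wy":0,"wz":0,"hand":0.9},
])

```text
clock: 2.7
ee_pos: [0.4787, -0.0839, 0.0823]
tool_rot: [3.004, 0.916, 0.003]
contact_force: [-0.1, -0.1, -0.8]
gripper_width: 0.0514
grip_force: 0.0
```

Emit:
send_rows([
  {"x":0,"y":0,"z":0,"wx":0,"wy":0,"wz":0,"hand":0.9},
  {"x":0,"y":0,"z":0,"wx":0,"wy":0,"wz":0,"hand":0.9},
  {"x":0,"y":0,"z":0,"wx":0,"wy":0,"wz":0,"hand":0.9},
  {"x":0,"y":0,"z":0,"wx":0,"wy":0,"wz":0,"hand":0.9},
  {"x":0,"y":0,"z":0,"wx":0,"wy":0,"wz":0,"hand":0.9},
  {"x":0,"y":0,"z":0,"wx":0,"wy":0,"wz":0,"hand":0.9},
  {"x":0,"y":0,"z":0,"wx":0,"wy":0,"wz":0,"hand":0.9},
  {"x":0,"y":0,"z":0,"wx":0,"wy":0,"wz":0,"hand":0.9},
  {"x":0,"y":0,"z":0,"wx":0,"wy":0,"wz":0,"hand":0.9},
  {"x":0,"y":0,"z":0,"wx":0,"wy":0,"wz":0,"hand":0.9},
])

```text
clock: 3.53
ee_pos: [0.4787, -0.0838, 0.0821]
tool_rot: [3.003, 0.917, 0.002]
contact_force: [0.3, -0.9, 6.1]
gripper_width: 0.0126
grip_force: 58.4
```

```bash
python3 - <<'E'
from h import *
p=pose();H=np.array([.6844,-.3135])
v=p[:2]-H; print(np.hypot(*v))
def seq(p,tot,n=10):
    v=p[:2]-H;M=R.from_rotvec([0,0,1])
    for i in range(1,n+1):
        d=tot*i/n; q=H+R.from_rotvec([0,0,d]).as_matrix()[:2,:2]@v
        e=q-p[:2];c,s=np.cos(p[3]),np.sin(p[3]);print(np.round(1e3*(c*e[0]+s*e[1])),np.round(1e3*(s*e[0]-c*e[1])),round(-d,3))
    return np.r_[q,p[2],p[3]+tot]
plan();seq(p,.454)
E
```

```text
0.3083584653487001
at [ 0.4787 -0.0838  0.0821  0.5928] F [ 0.3 -0.9  6.1] w 0.0126 t 3.5
-14.0 2.0 -0.045
-28.0 5.0 -0.091
-41.0 9.0 -0.136
-54.0 13.0 -0.182
-68.0 17.0 -0.227
-81.0 23.0 -0.272
-93.0 28.0 -0.318
-106.0 35.0 -0.363
-118.0 42.0 -0.409
-130.0 49.0 -0.454
```

Emit:
send_rows([
  {"x":-14,"y":2,"z":0,"wx":0,"wy":0,"wz":-0.045,"hand":0.9},
  {"x":-28,"y":5,"z":0,"wx":0,"wy":0,"wz":-0.091,"hand":0.9},
  {"x":-41,"y":9,"z":0,"wx":0,"wy":0,"wz":-0.136,"hand":0.9},
  {"x":-54,"y":13,"z":0,"wx":0,"wy":0,"wz":-0.182,"hand":0.9},
  {"x":-68,"y":17,"z":0,"wx":0,"wy":0,"wz":-0.227,"hand":0.9},
  {"x":-81,"y":23,"z":0,"wx":0,"wy":0,"wz":-0.272,"hand":0.9},
  {"x":-93,"y":28,"z":0,"wx":0,"wy":0,"wz":-0.318,"hand":0.9},
  {"x":-106,"y":35,"z":0,"wx":0,"wy":0,"wz":-0.363,"hand":0.9},
  {"x":-118,"y":42,"z":0,"wx":0,"wy":0,"wz":-0.409,"hand":0.9},
  {"x":-130,"y":49,"z":0,"wx":0,"wy":0,"wz":-0.454,"hand":0.9},
])

```text
clock: 4.37
ee_pos: [0.3995, -0.1983, 0.0821]
tool_rot: [2.716, 1.572, 0.005]
contact_force: [7.5, -2.1, -2.6]
gripper_width: 0.0128
grip_force: 59.1
```

```bash
python3 - <<'E'
from h import *
plan()
E
```

```text
at [ 0.3995 -0.1983  0.0821  1.0493] F [ 7.5 -2.1 -2.6] w 0.0128 t 4.4
```

Working. I send the same arc again, then settle, release and rise.

Emit:
send_rows([
  {"x":-14,"y":2,"z":0,"wx":0,"wy":0,"wz":-0.045,"hand":0.9},
  {"x":-28,"y":5,"z":0,"wx":0,"wy":0,"wz":-0.091,"hand":0.9},
  {"x":-41,"y":9,"z":0,"wx":0,"wy":0,"wz":-0.136,"hand":0.9},
  {"x":-54,"y":13,"z":0,"wx":0,"wy":0,"wz":-0.182,"hand":0.9},
  {"x":-68,"y":17,"z":0,"wx":0,"wy":0,"wz":-0.227,"hand":0.9},
  {"x":-81,"y":23,"z":0,"wx":0,"wy":0,"wz":-0.272,"hand":0.9},
  {"x":-93,"y":28,"z":0,"wx":0,"wy":0,"wz":-0.318,"hand":0.9},
  {"x":-106,"y":35,"z":0,"wx":0,"wy":0,"wz":-0.363,"hand":0.9},
  {"x":-118,"y":42,"z":0,"wx":0,"wy":0,"wz":-0.409,"hand":0.9},
  {"x":-130,"y":49,"z":0,"wx":0,"wy":0,"wz":-0.454,"hand":0.9},
])

```text
clock: 5.2
ee_pos: [0.3787, -0.3349, 0.0821]
tool_rot: [2.29, 2.142, 0.01]
contact_force: [13.9, 2.0, -1.6]
gripper_width: 0.0125
grip_force: 59.7
```

Emit:
send_rows([
  {"x":0,"y":0,"z":0,"wx":0,"wy":0,"wz":0,"hand":0.9},
  {"x":0,"y":0,"z":0,"wx":0,"wy":0,"wz":0,"hand":0.9},
  {"x":0,"y":0,"z":0,"wx":0,"wy":0,"wz":0,"hand":0.3},
  {"x":0,"y":0,"z":0,"wx":0,"wy":0,"wz":0,"hand":0.3},
  {"x":0,"y":0,"z":0,"wx":0,"wy":0,"wz":0,"hand":0.3},
  {"x":0,"y":0,"z":0,"wx":0,"wy":0,"wz":0,"hand":0.3},
  {"x":0,"y":0,"z":-30,"wx":0,"wy":0,"wz":0,"hand":0.3},
  {"x":0,"y":0,"z":-60,"wx":0,"wy":0,"wz":0,"hand":0.3},
  {"x":0,"y":0,"z":-90,"wx":0,"wy":0,"wz":0,"hand":0.3},
  {"x":0,"y":0,"z":-130,"wx":0,"wy":0,"wz":0,"hand":0.3},
])

```text
clock: 6.03
ee_pos: [0.3735, -0.3323, 0.2109]
tool_rot: [-2.295, -2.139, -0.0]
contact_force: [0.6, -0.7, -0.8]
gripper_width: 0.0595
grip_force: 0.0
```

```bash
python3 - <<'E'
from h import *
import pickle
plan()
f=grab_frame("top");pickle.dump(f,open("top2.pkl","wb"))
g=f["pixels"][:,:,::-1]; a=cv2.resize(g[155:270,115:265],None,fx=4,fy=4,interpolation=cv2.INTER_CUBIC)
cv2.imwrite("pics/t2.png",np.hstack([cv2.resize(g[70:300,120:400],(560,460))]))
E
```

```text
at [ 0.3735 -0.3323  0.2109  1.5006] F [ 0.6 -0.7 -0.8] w 0.0595 t 6.0
```

View pics/t2.png

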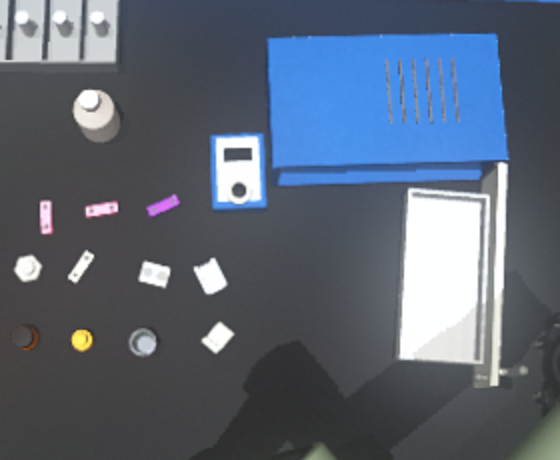

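The door is at about a right angle with the tray clear. Tray corners in the crop are (406,188), (490,194), (484,363) and (397,359). The parts have not moved. Next I fit the part poses by matching silhouettes, and the door angle.

```bash
cat >> h.py <<'E'
def box(x0,x1,y0,y1,z0,z1): return np.array([[x,y,z] for x in(x0,x1) for y in(y0,y1) for z in(z0,z1)])/1e3
def disc(r,z,n=24,t=0): a=np.arange(n)*2*np.pi/n+t; return np.c_[r*np.cos(a),r*np.sin(a),0*a+z]/1e3
PARTS=dict(die=[np.r_[disc(20.8,0,6),disc(20.8,18,6)],np.r_[disc(12,18),disc(12,32)]],block=[box(-21,21,-15,15,0,24)],
 channel=[box(-22,22,-17,-12,0,28),box(-22,22,12,17,0,28),box(-22,22,-17,17,0,5)],bar=[box(-25,25,-8,8,0,16)],
 angle=[box(-20,20,-14,14,0,8),box(-20,-12,-14,14,0,30)])
def place(P,x,y,a,z=0): return P@R.from_rotvec([0,0,a]).as_matrix().T+[x,y,z]
def fit(f,name,x,y,a0s=None,rad=.045,thr=90):
    """silhouette fit of a part standing on the bench; returns x,y,angle,cost"""
    from scipy.optimize import minimize
    S=4; c=px(f,[[x,y,.01]])[0]; w=int(max(abs(px(f,[[x+rad,y,.01],[x,y+rad,.01]])-c).max(),10)); o=np.round(c).astype(int)-w
    im=f["pixels"][max(o[1],0):o[1]+2*w,max(o[0],0):o[0]+2*w].astype(float); o=np.maximum(o,0)
    g=im.min(2); bg=np.median(g); m=np.clip((g-bg-20)/(thr-20),0,1)
    n,lab=cv2.connectedComponents((m>.4).astype(np.uint8)); d=[np.hypot(*(np.argwhere(lab==i).mean(0)[::-1]+o-c)) if (lab==i).sum()>15 else 1e9 for i in range(1,n)]
    k=cv2.dilate((lab==1+int(np.argmin(d))).astype(np.uint8),np.ones((3,3))); m=m*k
    H,W=m.shape
    def cost(p):
        M=np.zeros((H*S,W*S),np.uint8)
        for P in PARTS[name]:
            q=(px(f,place(P,*p))-o+.5)*S-.5; h=cv2.convexHull(np.round(q*16).astype(np.int32)); cv2.fillConvexPoly(M,h,255,shift=4)
        return np.abs(cv2.resize(M,(W,H),interpolation=cv2.INTER_AREA)/255.-m).sum()/m.sum()
    best=None
    for a in (np.arange(0,2*np.pi,np.pi/6) if a0s is None else a0s):
        r=minimize(cost,[x,y,a],method="Nelder-Mead",options=dict(initial_simplex=[[x,y,a],[x+.006,y,a],[x,y+.006,a],[x,y,a+.3]],maxiter=120))
        if best is None or r.fun<best.fun: best=r
    return np.r_[best.x,best.fun]
G=dict(die=(.536,.399),bar=(.538,.316),block=(.525,.201),channel=(.524,.118),angle=(.433,.105))
E
python3 - <<'E'
from h import *
import pickle
from scipy.optimize import least_squares as ls
f=pickle.load(open("top2.pkl","rb"))
uv=np.array([[406,188],[490,194],[484,363],[397,359]])/2+[120,70]
L=[[.124,.041,.074],[0.004,.041,.074],[.004,.297,.074],[.124,.297,.074]]
r=ls(lambda a:(px(f,door([.6844,-.3135,a[0]],L))-uv).ravel(),[1.5]);print("door a",r.x,r.fun.round(1))
for n in G: print(n,fit(f,n,*G[n]).round(3))
for y in(.095,.05,0,-.05,-.095): print(y,door([.6844,-.3135,r.x[0]],[[.062,.169+y,.034]]).round(3))
E
```

```text
door a [1.49276935] [ 2.3  0.  -0.9  0.5 -1.6  0.2  1.9 -0.9]
die [ 0.537  0.402 -0.337  0.054]
bar [ 0.541  0.319 -0.588  0.195]
block [0.529 0.204 1.32  0.056]
channel [0.526 0.117 0.48  0.087]
angle [0.431 0.105 2.415 0.089]
0.095 [[ 0.426 -0.231  0.034]]
0.05 [[ 0.471 -0.235  0.034]]
0 [[ 0.521 -0.239  0.034]]
-0.05 [[ 0.571 -0.242  0.034]]
-0.095 [[ 0.615 -0.246  0.034]]
```

```bash
python3 - <<'E'
from h import *
import pickle
f=pickle.load(open("top2.pkl","rb"))
print(fit(f,"angle",*G["angle"],[-.727]).round(3),fit(f,"bar",*G["bar"],[-.6],thr=50).round(3))
plan((.46,-.01,.2,2.0),(.54,.318,.12,2.55),(.54,.318,.002,2.55),(.54,.318,.12,2.55),(.48,.05,.16,2.0),(.426,-.231,.15,1.493),(.426,-.231,.045,1.493))
E
```

```text
[ 0.432  0.105 -0.701  0.102] [ 0.54   0.32  -0.577  0.167]
at [ 0.3765 -0.3358  0.2197  1.5009] F [ 2.  -0.8  5.3] w 0.06 t 6.1
[ 0.46 -0.01  0.2   2.  ] -> [331.  60.  20.] wz -0.499
[0.54  0.318 0.12  2.55 ] -> [265. 209.  80.] wz -0.55
[5.40e-01 3.18e-01 2.00e-03 2.55e+00] -> [  0.   0. 118.] wz -0.0
[0.54  0.318 0.12  2.55 ] -> [   0.    0. -118.] wz -0.0
[0.48 0.05 0.16 2.  ] -> [-100. -256.  -40.] wz 0.55
[ 0.426 -0.231  0.15   1.493] -> [-233. -166.   10.] wz 0.507
[ 0.426 -0.231  0.045  1.493] -> [  0.   0. 105.] wz -0.0
```

Emit:
send_rows([
  {"x":36,"y":6,"z":2,"wx":0,"wy":0,"wz":-0.06,"hand":0.2},
  {"x":72,"y":13,"z":4,"wx":0,"wy":0,"wz":-0.12,"hand":0.2},
  {"x":108,"y":20,"z":6,"wx":0,"wy":0,"wz":-0.18,"hand":0.2},
  {"x":146,"y":26,"z":9,"wx":0,"wy":0,"wz":-0.24,"hand":0.2},
  {"x":184,"y":33,"z":11,"wx":0,"wy":0,"wz":-0.3,"hand":0.2},
  {"x":222,"y":40,"z":13,"wx":0,"wy":0,"wz":-0.36,"hand":0.2},
  {"x":260,"y":47,"z":15,"wx":0,"wy":0,"wz":-0.42,"hand":0.2},
  {"x":296,"y":54,"z":18,"wx":0,"wy":0,"wz":-0.46,"hand":0.2},
  {"x":331,"y":60,"z":20,"wx":0,"wy":0,"wz":-0.5,"hand":0.2},
  {"x":331,"y":60,"z":20,"wx":0,"wy":0,"wz":-0.5,"hand":0.2},
])

```text
clock: 6.92
ee_pos: [0.458, -0.0026, 0.1908]
tool_rot: [-1.684, -2.65, -0.003]
contact_force: [-0.7, -1.2, 0.5]
gripper_width: 0.0683
grip_force: 0.0
```

Emit:
send_rows([
  {"x":28,"y":22,"z":8,"wx":0,"wy":0,"wz":-0.06,"hand":0.2},
  {"x":57,"y":45,"z":17,"wx":0,"wy":0,"wz":-0.12,"hand":0.2},
  {"x":87,"y":68,"z":26,"wx":0,"wy":0,"wz":-0.18,"hand":0.2},
  {"x":117,"y":92,"z":35,"wx":0,"wy":0,"wz":-0.25,"hand":0.2},
  {"x":147,"y":116,"z":44,"wx":0,"wy":0,"wz":-0.32,"hand":0.2},
  {"x":177,"y":140,"z":53,"wx":0,"wy":0,"wz":-0.38,"hand":0.2},
  {"x":207,"y":163,"z":62,"wx":0,"wy":0,"wz":-0.44,"hand":0.2},
  {"x":237,"y":187,"z":71,"wx":0,"wy":0,"wz":-0.5,"hand":0.2},
  {"x":265,"y":209,"z":80,"wx":0,"wy":0,"wz":-0.55,"hand":0.2},
  {"x":265,"y":209,"z":80,"wx":0,"wy":0,"wz":-0.55,"hand":0.2},
])

```text
clock: 7.75
ee_pos: [0.5374, 0.3252, 0.1088]
tool_rot: [-0.904, -3.007, -0.002]
contact_force: [0.0, -0.7, -0.4]
gripper_width: 0.0684
grip_force: 0.0
```

```bash
python3 - <<'E'
from h import *
f=grab_frame("wrist");plan((.54,.318,.002,2.56))
g=np.ascontiguousarray(f["pixels"][:,:,::-1])
for p in px(f,place(PARTS["bar"][0],.54,.319,-.58)): cv2.circle(g,tuple(int(round(v)) for v in p),2,(0,0,255),-1)
cv2.imwrite("pics/w3.png",g)
E
```

```text
at [0.5368 0.3223 0.1094 2.5544] F [-0.1  0.4 -0.2] w 0.0684 t 7.8
[5.40e-01 3.18e-01 2.00e-03 2.56e+00] -> [ -5.  -2. 107.] wz -0.006
```

View pics/w3.png

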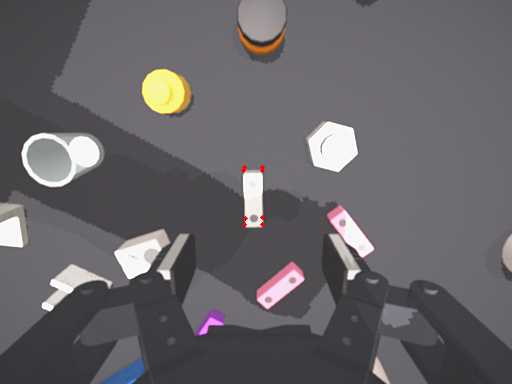

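The overlay matches the bar at (254,198) to about 3 px. Pink bars at (280,285) and (350,232) are clear of the fingers. I go down and grip.

Emit:
send_rows([
  {"x":-6,"y":-2,"z":20,"wx":0,"wy":0,"wz":0,"hand":0.2},
  {"x":-6,"y":-2,"z":45,"wx":0,"wy":0,"wz":0,"hand":0.2},
  {"x":-6,"y":-2,"z":70,"wx":0,"wy":0,"wz":0,"hand":0.2},
  {"x":-6,"y":-2,"z":90,"wx":0,"wy":0,"wz":0,"hand":0.2},
  {"x":-6,"y":-2,"z":103,"wx":0,"wy":0,"wz":0,"hand":0.2},
  {"x":-6,"y":-2,"z":107,"wx":0,"wy":0,"wz":0,"hand":0.2},
  {"x":-6,"y":-2,"z":107,"wx":0,"wy":0,"wz":0,"hand":0.6},
  {"x":-6,"y":-2,"z":107,"wx":0,"wy":0,"wz":0,"hand":0.9},
  {"x":-6,"y":-2,"z":107,"wx":0,"wy":0,"wz":0,"hand":0.9},
  {"x":-6,"y":-2,"z":107,"wx":0,"wy":0,"wz":0,"hand":0.9},
])

```text
clock: 8.63
ee_pos: [0.5422, 0.3154, 0.0057]
tool_rot: [0.915, 3.004, 0.002]
contact_force: [0.4, 0.1, -0.4]
gripper_width: 0.0202
grip_force: 0.0
```

Emit:
send_rows([
  {"x":0,"y":0,"z":0,"wx":0,"wy":0,"wz":0,"hand":0.9},
  {"x":0,"y":0,"z":0,"wx":0,"wy":0,"wz":0,"hand":0.9},
  {"x":0,"y":0,"z":0,"wx":0,"wy":0,"wz":0,"hand":0.9},
  {"x":0,"y":0,"z":-20,"wx":0,"wy":0,"wz":0,"hand":0.9},
  {"x":0,"y":0,"z":-45,"wx":0,"wy":0,"wz":0,"hand":0.9},
  {"x":0,"y":0,"z":-70,"wx":0,"wy":0,"wz":0,"hand":0.9},
  {"x":0,"y":0,"z":-95,"wx":0,"wy":0,"wz":0,"hand":0.9},
  {"x":0,"y":0,"z":-118,"wx":0,"wy":0,"wz":0,"hand":0.9},
  {"x":0,"y":0,"z":-118,"wx":0,"wy":0,"wz":0,"hand":0.9},
  {"x":0,"y":0,"z":-118,"wx":0,"wy":0,"wz":0,"hand":0.9},
])

```text
clock: 9.47
ee_pos: [0.5423, 0.3159, 0.124]
tool_rot: [0.914, 3.003, 0.004]
contact_force: [0.3, -1.0, -2.4]
gripper_width: 0.0141
grip_force: 59.4
```

```bash
python3 - <<'E'
from h import *
plan((.48,.05,.15,2.0),(.426,-.231,.14,1.493),(.426,-.231,.042,1.493))
E
```

```text
at [0.5423 0.3159 0.124  2.551 ] F [ 0.3 -1.  -2.4] w 0.0141 t 9.5
[0.48 0.05 0.15 2.  ] -> [ -96. -255.  -26.] wz 0.551
[ 0.426 -0.231  0.14   1.493] -> [-233. -166.   10.] wz 0.507
[ 0.426 -0.231  0.042  1.493] -> [ 0.  0. 98.] wz -0.0
```

Emit:
send_rows([
  {"x":-8,"y":-20,"z":-2,"wx":0,"wy":0,"wz":0.05,"hand":0.9},
  {"x":-19,"y":-50,"z":-5,"wx":0,"wy":0,"wz":0.11,"hand":0.9},
  {"x":-31,"y":-83,"z":-8,"wx":0,"wy":0,"wz":0.18,"hand":0.9},
  {"x":-44,"y":-117,"z":-12,"wx":0,"wy":0,"wz":0.25,"hand":0.9},
  {"x":-57,"y":-151,"z":-15,"wx":0,"wy":0,"wz":0.33,"hand":0.9},
  {"x":-70,"y":-185,"z":-18,"wx":0,"wy":0,"wz":0.4,"hand":0.9},
  {"x":-82,"y":-217,"z":-22,"wx":0,"wy":0,"wz":0.47,"hand":0.9},
  {"x":-91,"y":-243,"z":-25,"wx":0,"wy":0,"wz":0.53,"hand":0.9},
  {"x":-96,"y":-255,"z":-26,"wx":0,"wy":0,"wz":0.551,"hand":0.9},
  {"x":-96,"y":-255,"z":-26,"wx":0,"wy":0,"wz":0.551,"hand":0.9},
])

```text
clock: 10.3
ee_pos: [0.4772, 0.0476, 0.1472]
tool_rot: [-1.703, -2.638, 0.003]
contact_force: [0.3, -0.6, -0.7]
gripper_width: 0.0144
grip_force: 59.4
```

Emit:
send_rows([
  {"x":-17,"y":-12,"z":0,"wx":0,"wy":0,"wz":0.04,"hand":0.9},
  {"x":-45,"y":-32,"z":1,"wx":0,"wy":0,"wz":0.1,"hand":0.9},
  {"x":-77,"y":-55,"z":2,"wx":0,"wy":0,"wz":0.17,"hand":0.9},
  {"x":-109,"y":-78,"z":4,"wx":0,"wy":0,"wz":0.24,"hand":0.9},
  {"x":-141,"y":-101,"z":6,"wx":0,"wy":0,"wz":0.31,"hand":0.9},
  {"x":-173,"y":-124,"z":8,"wx":0,"wy":0,"wz":0.38,"hand":0.9},
  {"x":-203,"y":-145,"z":9,"wx":0,"wy":0,"wz":0.45,"hand":0.9},
  {"x":-226,"y":-161,"z":10,"wx":0,"wy":0,"wz":0.5,"hand":0.9},
  {"x":-233,"y":-166,"z":10,"wx":0,"wy":0,"wz":0.507,"hand":0.9},
  {"x":-233,"y":-166,"z":10,"wx":0,"wy":0,"wz":0.507,"hand":0.9},
])

```text
clock: 11.13
ee_pos: [0.4245, -0.2321, 0.1372]
tool_rot: [-2.308, -2.13, 0.0]
contact_force: [-0.0, -0.4, -1.3]
gripper_width: 0.0141
grip_force: 59.4
```

```bash
python3 - <<'E'
from h import *
f=grab_frame("wrist");save(f,"w4.png");plan((.426,-.231,.042,1.493));print(px(f,door([.6844,-.3135,1.493],[[.062,.169+.124,.034],[.004,.293,.074],[.12,.293,.074]])))
E
```

```text
at [ 0.4245 -0.2305  0.1372  1.4925] F [ 0.5  1.  -0.6] w 0.0146 t 11.2
[ 0.426 -0.231  0.042  1.493] -> [-0.  2. 95.] wz -0.001
[[226.4487662  189.54978118]
 [223.7676003  269.38967757]
 [217.43866888 128.09053526]]
```

View pics/w4.png

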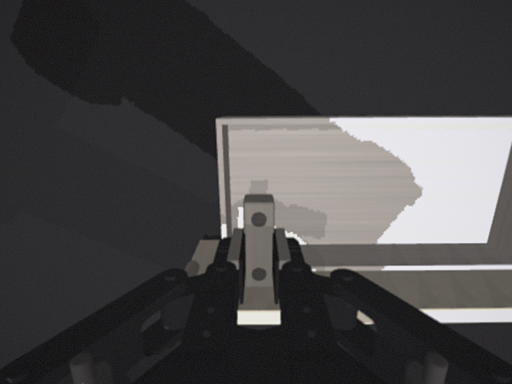

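The bar is held over the tray end. The tray's far corner is at (217,120) and the bar top at (259,260). I shift a little inward, lower and release with a small opening.

Emit:
send_rows([
  {"x":0,"y":8,"z":15,"wx":0,"wy":0,"wz":0,"hand":0.9},
  {"x":0,"y":8,"z":35,"wx":0,"wy":0,"wz":0,"hand":0.9},
  {"x":0,"y":8,"z":55,"wx":0,"wy":0,"wz":0,"hand":0.9},
  {"x":0,"y":8,"z":75,"wx":0,"wy":0,"wz":0,"hand":0.9},
  {"x":0,"y":8,"z":87,"wx":0,"wy":0,"wz":0,"hand":0.9},
  {"x":0,"y":8,"z":92,"wx":0,"wy":0,"wz":0,"hand":0.9},
  {"x":0,"y":8,"z":92,"wx":0,"wy":0,"wz":0,"hand":0.9},
  {"x":0,"y":8,"z":92,"wx":0,"wy":0,"wz":0,"hand":0.66},
  {"x":0,"y":8,"z":92,"wx":0,"wy":0,"wz":0,"hand":0.66},
  {"x":0,"y":8,"z":92,"wx":0,"wy":0,"wz":0,"hand":0.66},
])

```text
clock: 12.02
ee_pos: [0.4338, -0.2318, 0.0473]
tool_rot: [2.304, 2.133, 0.001]
contact_force: [0.3, 0.6, -0.3]
gripper_width: 0.0291
grip_force: 0.0
```

Emit:
send_rows([
  {"x":0,"y":0,"z":0,"wx":0,"wy":0,"wz":0,"hand":0.66},
  {"x":0,"y":0,"z":0,"wx":0,"wy":0,"wz":0,"hand":0.66},
  {"x":0,"y":0,"z":-10,"wx":0,"wy":0,"wz":0,"hand":0.66},
  {"x":0,"y":0,"z":-30,"wx":0,"wy":0,"wz":0,"hand":0.66},
  {"x":0,"y":0,"z":-55,"wx":0,"wy":0,"wz":0,"hand":0.66},
  {"x":0,"y":0,"z":-80,"wx":0,"wy":0,"wz":0,"hand":0.66},
  {"x":0,"y":0,"z":-100,"wx":0,"wy":0,"wz":0,"hand":0.66},
  {"x":0,"y":0,"z":-110,"wx":0,"wy":0,"wz":0,"hand":0.2},
  {"x":0,"y":0,"z":-110,"wx":0,"wy":0,"wz":0,"hand":0.2},
  {"x":0,"y":0,"z":-110,"wx":0,"wy":0,"wz":0,"hand":0.2},
])

```text
clock: 12.85
ee_pos: [0.4329, -0.2317, 0.1565]
tool_rot: [2.306, 2.132, 0.0]
contact_force: [-0.1, 0.3, -0.3]
gripper_width: 0.0643
grip_force: 0.0
```

```bash
python3 - <<'E'
from h import *
f=grab_frame("wrist");save(f,"w5.png")
t=grab_frame("top")
A={}
for n in ("die","block","channel","angle"): A[n]=fit(t,n,*G[n],[-.7] if n=="angle" else None);print(n,A[n].round(3))
x,y,a,_=A["angle"]; gx,gy=x-.008*np.cos(a),y-.008*np.sin(a);psi=a+np.pi
plan((.43,-.06,.15,2.0),(gx,gy,.12,psi),(gx,gy,.003,psi))
E
```

```text
die [0.537 0.402 0.722 0.054]
block [0.529 0.204 1.32  0.057]
channel [0.526 0.118 3.63  0.087]
angle [ 0.432  0.105 -0.667  0.105]
at [ 0.432  -0.231   0.1551  1.4927] F [-0.4  0.  -0.8] w 0.0685 t 12.9
[ 0.43 -0.06  0.15  2.  ] -> [170. -15.   5.] wz -0.507
[0.426 0.11  0.12  2.475] -> [156.  67.  30.] wz -0.475
[0.426 0.11  0.003 2.475] -> [  0.   0. 117.] wz -0.0
```

View pics/w5.png

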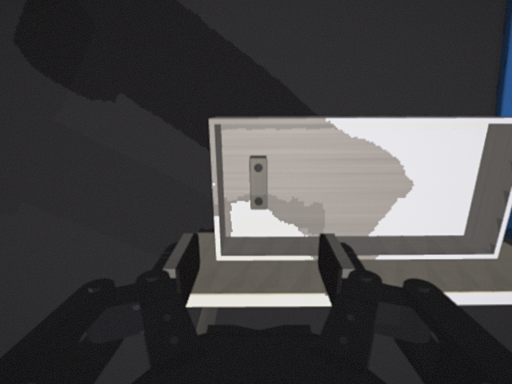

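The bar lies in the tray at (258,182). Next is the angle piece.

Emit:
send_rows([
  {"x":20,"y":-2,"z":1,"wx":0,"wy":0,"wz":-0.07,"hand":0.2},
  {"x":45,"y":-4,"z":2,"wx":0,"wy":0,"wz":-0.14,"hand":0.2},
  {"x":70,"y":-6,"z":2,"wx":0,"wy":0,"wz":-0.21,"hand":0.2},
  {"x":95,"y":-8,"z":3,"wx":0,"wy":0,"wz":-0.28,"hand":0.2},
  {"x":120,"y":-11,"z":4,"wx":0,"wy":0,"wz":-0.35,"hand":0.2},
  {"x":145,"y":-13,"z":4,"wx":0,"wy":0,"wz":-0.43,"hand":0.2},
  {"x":163,"y":-14,"z":5,"wx":0,"wy":0,"wz":-0.48,"hand":0.2},
  {"x":170,"y":-15,"z":5,"wx":0,"wy":0,"wz":-0.507,"hand":0.2},
  {"x":170,"y":-15,"z":5,"wx":0,"wy":0,"wz":-0.507,"hand":0.2},
  {"x":170,"y":-15,"z":5,"wx":0,"wy":0,"wz":-0.507,"hand":0.2},
])

```text
clock: 13.78
ee_pos: [0.4308, -0.061, 0.1507]
tool_rot: [-1.698, -2.642, 0.001]
contact_force: [-0.5, 0.3, 0.7]
gripper_width: 0.0684
grip_force: 0.0
```

Emit:
send_rows([
  {"x":20,"y":8,"z":4,"wx":0,"wy":0,"wz":-0.06,"hand":0.2},
  {"x":45,"y":19,"z":8,"wx":0,"wy":0,"wz":-0.13,"hand":0.2},
  {"x":72,"y":31,"z":14,"wx":0,"wy":0,"wz":-0.2,"hand":0.2},
  {"x":99,"y":43,"z":19,"wx":0,"wy":0,"wz":-0.28,"hand":0.2},
  {"x":126,"y":54,"z":24,"wx":0,"wy":0,"wz":-0.35,"hand":0.2},
  {"x":146,"y":63,"z":28,"wx":0,"wy":0,"wz":-0.41,"hand":0.2},
  {"x":156,"y":67,"z":30,"wx":0,"wy":0,"wz":-0.45,"hand":0.2},
  {"x":156,"y":67,"z":30,"wx":0,"wy":0,"wz":-0.45,"hand":0.2},
  {"x":156,"y":67,"z":30,"wx":0,"wy":0,"wz":-0.45,"hand":0.2},
  {"x":156,"y":67,"z":30,"wx":0,"wy":0,"wz":-0.45,"hand":0.2},
])

```text
clock: 14.62
ee_pos: [0.4276, 0.1076, 0.1213]
tool_rot: [1.069, 2.954, -0.001]
contact_force: [-0.3, -0.0, -0.2]
gripper_width: 0.0682
grip_force: 0.0
```

```bash
python3 - <<'E'
from h import *
f=grab_frame("wrist");save(f,"w6.png",(120,90,400,320),2)
r=fit(f,"angle",.432,.105,[-.7],thr=60);print(r.round(3)); r2=fit(f,"angle",.432,.105,[2.4],thr=60);print(r2.round(3))
print(px(f,[[.432,.105,0]]))
x,y,a,_=r; gx,gy=.426,.110
plan((gx,gy,.003,2.45))
E
```

```text
[ 0.435  0.105 -0.698  0.275]
[0.429 0.11  2.417 0.355]
[[258.06752595 188.33326864]]
at [0.4276 0.1076 0.1214 2.4471] F [-0.2  0.3 -0.2] w 0.0685 t 14.7
[0.426 0.11  0.003 2.45 ] -> [  3.   1. 118.] wz -0.003
```

View pics/w6.png

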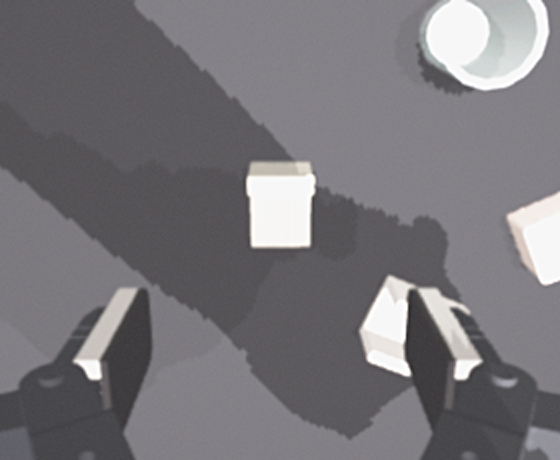

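The upright is at the top of the crop (280,168), so the piece's own −x end points along +x of the tool, as fitted. Descend, grip, lift.

Emit:
send_rows([
  {"x":2,"y":1,"z":20,"wx":0,"wy":0,"wz":0,"hand":0.2},
  {"x":2,"y":1,"z":48,"wx":0,"wy":0,"wz":0,"hand":0.2},
  {"x":2,"y":1,"z":76,"wx":0,"wy":0,"wz":0,"hand":0.2},
  {"x":2,"y":1,"z":100,"wx":0,"wy":0,"wz":0,"hand":0.2},
  {"x":2,"y":1,"z":113,"wx":0,"wy":0,"wz":0,"hand":0.2},
  {"x":2,"y":1,"z":118,"wx":0,"wy":0,"wz":0,"hand":0.2},
  {"x":2,"y":1,"z":118,"wx":0,"wy":0,"wz":0,"hand":0.6},
  {"x":2,"y":1,"z":118,"wx":0,"wy":0,"wz":0,"hand":0.85},
  {"x":2,"y":1,"z":118,"wx":0,"wy":0,"wz":0,"hand":0.85},
  {"x":2,"y":1,"z":118,"wx":0,"wy":0,"wz":0,"hand":0.85},
])

```text
clock: 15.5
ee_pos: [0.4274, 0.1107, 0.0046]
tool_rot: [1.065, 2.953, 0.001]
contact_force: [-0.3, -0.6, 1.1]
gripper_width: 0.0263
grip_force: 58.9
```

Emit:
send_rows([
  {"x":0,"y":0,"z":0,"wx":0,"wy":0,"wz":0,"hand":0.85},
  {"x":0,"y":0,"z":0,"wx":0,"wy":0,"wz":0,"hand":0.85},
  {"x":0,"y":0,"z":0,"wx":0,"wy":0,"wz":0,"hand":0.85},
  {"x":0,"y":0,"z":-20,"wx":0,"wy":0,"wz":0,"hand":0.85},
  {"x":0,"y":0,"z":-45,"wx":0,"wy":0,"wz":0,"hand":0.85},
  {"x":0,"y":0,"z":-75,"wx":0,"wy":0,"wz":0,"hand":0.85},
  {"x":0,"y":0,"z":-105,"wx":0,"wy":0,"wz":0,"hand":0.85},
  {"x":0,"y":0,"z":-135,"wx":0,"wy":0,"wz":0,"hand":0.85},
  {"x":0,"y":0,"z":-150,"wx":0,"wy":0,"wz":0,"hand":0.85},
  {"x":0,"y":0,"z":-150,"wx":0,"wy":0,"wz":0,"hand":0.85},
])

```text
clock: 16.33
ee_pos: [0.429, 0.1113, 0.1574]
tool_rot: [1.062, 2.949, 0.005]
contact_force: [1.1, -0.2, -0.4]
gripper_width: 0.0269
grip_force: 59.5
```

```bash
python3 - <<'E'
from h import *
T=lambda y,x=0:door([.6844,-.3135,1.493],[[.062+x,.169+y,0]])[0][:2]
# psi=3.06: tool x ~ -world x; upright side towards tool +x (-world x, i.e. +tray y); body centre 8 mm back
g=T(.045); plan((.45,-.05,.15,2.75),(*g,.14,3.06),(*g,.05,3.06))
E
```

```text
at [0.429  0.1113 0.1574 2.45  ] F [ 1.1 -0.2 -0.4] w 0.0269 t 16.3
[ 0.45 -0.05  0.15  2.75] -> [-119. -111.    7.] wz -0.3
[ 0.476 -0.235  0.14   3.06 ] -> [ -95. -161.   10.] wz -0.31
[ 0.476 -0.235  0.05   3.06 ] -> [ 0.  0. 90.] wz -0.0
```

Emit:
send_rows([
  {"x":-8,"y":-8,"z":1,"wx":0,"wy":0,"wz":-0.02,"hand":0.85},
  {"x":-24,"y":-22,"z":2,"wx":0,"wy":0,"wz":-0.06,"hand":0.85},
  {"x":-44,"y":-41,"z":3,"wx":0,"wy":0,"wz":-0.11,"hand":0.85},
  {"x":-64,"y":-60,"z":4,"wx":0,"wy":0,"wz":-0.16,"hand":0.85},
  {"x":-84,"y":-79,"z":5,"wx":0,"wy":0,"wz":-0.21,"hand":0.85},
  {"x":-103,"y":-97,"z":6,"wx":0,"wy":0,"wz":-0.26,"hand":0.85},
  {"x":-115,"y":-107,"z":7,"wx":0,"wy":0,"wz":-0.29,"hand":0.85},
  {"x":-119,"y":-111,"z":7,"wx":0,"wy":0,"wz":-0.3,"hand":0.85},
  {"x":-119,"y":-111,"z":7,"wx":0,"wy":0,"wz":-0.3,"hand":0.85},
  {"x":-119,"y":-111,"z":7,"wx":0,"wy":0,"wz":-0.3,"hand":0.85},
])

```text
clock: 17.17
ee_pos: [0.4464, -0.0499, 0.1458]
tool_rot: [-0.612, -3.08, -0.001]
contact_force: [0.3, 0.8, -0.8]
gripper_width: 0.0264
grip_force: 59.4
```

Emit:
send_rows([
  {"x":-7,"y":-13,"z":0,"wx":0,"wy":0,"wz":-0.03,"hand":0.85},
  {"x":-19,"y":-36,"z":0,"wx":0,"wy":0,"wz":-0.07,"hand":0.85},
  {"x":-34,"y":-65,"z":2,"wx":0,"wy":0,"wz":-0.12,"hand":0.85},
  {"x":-49,"y":-95,"z":4,"wx":0,"wy":0,"wz":-0.18,"hand":0.85},
  {"x":-64,"y":-124,"z":6,"wx":0,"wy":0,"wz":-0.23,"hand":0.85},
  {"x":-77,"y":-148,"z":8,"wx":0,"wy":0,"wz":-0.28,"hand":0.85},
  {"x":-84,"y":-161,"z":10,"wx":0,"wy":0,"wz":-0.3,"hand":0.85},
  {"x":-86,"y":-165,"z":10,"wx":0,"wy":0,"wz":-0.31,"hand":0.85},
  {"x":-86,"y":-165,"z":10,"wx":0,"wy":0,"wz":-0.31,"hand":0.85},
  {"x":-86,"y":-165,"z":10,"wx":0,"wy":0,"wz":-0.31,"hand":0.85},
])

```text
clock: 18.0
ee_pos: [0.4633, -0.2341, 0.136]
tool_rot: [-0.127, -3.138, -0.002]
contact_force: [-0.5, 0.4, -1.2]
gripper_width: 0.0263
grip_force: 59.4
```

```bash
python3 - <<'E'
from h import *
plan((.466,-.236,.042,3.06))
E
```

```text
at [ 0.4633 -0.2341  0.136   3.0605] F [-0.5  0.4 -1.2] w 0.0263 t 18.0
[ 0.466 -0.236  0.042  3.06 ] -> [-3. -2. 94.] wz 0.001
```

Emit:
send_rows([
  {"x":-3,"y":-2,"z":15,"wx":0,"wy":0,"wz":0,"hand":0.85},
  {"x":-3,"y":-2,"z":35,"wx":0,"wy":0,"wz":0,"hand":0.85},
  {"x":-3,"y":-2,"z":55,"wx":0,"wy":0,"wz":0,"hand":0.85},
  {"x":-3,"y":-2,"z":75,"wx":0,"wy":0,"wz":0,"hand":0.85},
  {"x":-3,"y":-2,"z":87,"wx":0,"wy":0,"wz":0,"hand":0.85},
  {"x":-3,"y":-2,"z":93,"wx":0,"wy":0,"wz":0,"hand":0.85},
  {"x":-3,"y":-2,"z":93,"wx":0,"wy":0,"wz":0,"hand":0.85},
  {"x":-3,"y":-2,"z":93,"wx":0,"wy":0,"wz":0,"hand":0.5},
  {"x":-3,"y":-2,"z":93,"wx":0,"wy":0,"wz":0,"hand":0.5},
  {"x":-3,"y":-2,"z":93,"wx":0,"wy":0,"wz":0,"hand":0.5},
])

```text
clock: 18.83
ee_pos: [0.4673, -0.2384, 0.0445]
tool_rot: [0.128, 3.137, -0.002]
contact_force: [-0.6, 0.6, 0.8]
gripper_width: 0.0426
grip_force: 0.0
```

Emit:
send_rows([
  {"x":0,"y":0,"z":0,"wx":0,"wy":0,"wz":0,"hand":0.5},
  {"x":0,"y":0,"z":0,"wx":0,"wy":0,"wz":0,"hand":0.5},
  {"x":0,"y":0,"z":-10,"wx":0,"wy":0,"wz":0,"hand":0.5},
  {"x":0,"y":0,"z":-30,"wx":0,"wy":0,"wz":0,"hand":0.5},
  {"x":0,"y":0,"z":-55,"wx":0,"wy":0,"wz":0,"hand":0.5},
  {"x":0,"y":0,"z":-80,"wx":0,"wy":0,"wz":0,"hand":0.5},
  {"x":0,"y":0,"z":-105,"wx":0,"wy":0,"wz":0,"hand":0.5},
  {"x":0,"y":0,"z":-120,"wx":0,"wy":0,"wz":0,"hand":0.1},
  {"x":0,"y":0,"z":-120,"wx":0,"wy":0,"wz":0,"hand":0.1},
  {"x":0,"y":0,"z":-120,"wx":0,"wy":0,"wz":0,"hand":0.1},
])

```text
clock: 19.67
ee_pos: [0.467, -0.2387, 0.1648]
tool_rot: [0.129, 3.137, -0.003]
contact_force: [0.0, -0.2, -1.0]
gripper_width: 0.0763
grip_force: 0.0
```

```bash
python3 - <<'E'
from h import *
f=grab_frame("wrist");cv2.imwrite("pics/w7.png",f["pixels"][:,:,::-1])
t=grab_frame("top")
A={}
for n in ("die","block","channel"): A[n]=fit(t,n,*G[n]);print(n,A[n].round(3))
x,y,a,_=A["channel"]; psi=np.pi+(a%np.pi)
plan((.5,-.05,.15,3.3),(x,y,.12,psi),(x,y,.004,psi))
E
```

```text
die [0.537 0.402 0.722 0.055]
block [0.529 0.204 1.327 0.056]
channel [0.526 0.118 0.468 0.086]
at [ 0.4658 -0.2378  0.1628  3.0596] F [-0.1 -0.6 -0.2] w 0.0769 t 19.8
[ 0.5  -0.05  0.15  3.3 ] -> [-19. 190.  13.] wz -0.24
[0.526 0.118 0.12  3.609] -> [-52. 162.  30.] wz -0.309
[0.526 0.118 0.004 3.609] -> [ -0.   0. 116.] wz -0.0
```

Emit:
send_rows([
  {"x":-2,"y":20,"z":1,"wx":0,"wy":0,"wz":-0.03,"hand":0.2},
  {"x":-5,"y":50,"z":3,"wx":0,"wy":0,"wz":-0.06,"hand":0.2},
  {"x":-8,"y":82,"z":5,"wx":0,"wy":0,"wz":-0.1,"hand":0.2},
  {"x":-11,"y":114,"z":7,"wx":0,"wy":0,"wz":-0.14,"hand":0.2},
  {"x":-14,"y":146,"z":9,"wx":0,"wy":0,"wz":-0.18,"hand":0.2},
  {"x":-17,"y":172,"z":11,"wx":0,"wy":0,"wz":-0.22,"hand":0.2},
  {"x":-19,"y":190,"z":13,"wx":0,"wy":0,"wz":-0.24,"hand":0.2},
  {"x":-19,"y":190,"z":13,"wx":0,"wy":0,"wz":-0.24,"hand":0.2},
  {"x":-19,"y":190,"z":13,"wx":0,"wy":0,"wz":-0.24,"hand":0.2},
  {"x":-19,"y":190,"z":13,"wx":0,"wy":0,"wz":-0.24,"hand":0.2},
])

```text
clock: 20.6
ee_pos: [0.5002, -0.0506, 0.1496]
tool_rot: [0.247, -3.13, -0.0]
contact_force: [0.7, -0.4, -0.6]
gripper_width: 0.0681
grip_force: 0.0
```

Emit:
send_rows([
  {"x":-6,"y":18,"z":3,"wx":0,"wy":0,"wz":-0.03,"hand":0.25},
  {"x":-14,"y":43,"z":8,"wx":0,"wy":0,"wz":-0.08,"hand":0.25},
  {"x":-23,"y":72,"z":13,"wx":0,"wy":0,"wz":-0.14,"hand":0.25},
  {"x":-32,"y":101,"z":19,"wx":0,"wy":0,"wz":-0.19,"hand":0.25},
  {"x":-41,"y":129,"z":24,"wx":0,"wy":0,"wz":-0.25,"hand":0.25},
  {"x":-49,"y":152,"z":28,"wx":0,"wy":0,"wz":-0.29,"hand":0.25},
  {"x":-52,"y":162,"z":30,"wx":0,"wy":0,"wz":-0.309,"hand":0.25},
  {"x":-52,"y":162,"z":30,"wx":0,"wy":0,"wz":-0.309,"hand":0.25},
  {"x":-52,"y":162,"z":30,"wx":0,"wy":0,"wz":-0.309,"hand":0.25},
  {"x":-52,"y":162,"z":30,"wx":0,"wy":0,"wz":-0.309,"hand":0.25},
])

```text
clock: 21.43
ee_pos: [0.5266, 0.1163, 0.1203]
tool_rot: [0.723, -3.057, 0.001]
contact_force: [-0.6, 0.1, -0.8]
gripper_width: 0.064
grip_force: 0.0
```

```bash
python3 - <<'E'
from h import *
f=grab_frame("wrist");print(fit(f,"channel",.526,.118,[.468],thr=60).round(3))
plan((.526,.118,.004,3.609))
E
```

```text
[0.528 0.117 0.463 0.092]
at [ 0.5267  0.1163  0.1205 -2.677 ] F [-0.4 -0.7 -0.2] w 0.0642 t 21.5
[0.526 0.118 0.004 3.609] -> [ -0.   2. 116.] wz -6.286
```

Emit:
send_rows([
  {"x":-1,"y":1,"z":20,"wx":0,"wy":0,"wz":0,"hand":0.25},
  {"x":-1,"y":1,"z":48,"wx":0,"wy":0,"wz":0,"hand":0.25},
  {"x":-1,"y":1,"z":76,"wx":0,"wy":0,"wz":0,"hand":0.25},
  {"x":-1,"y":1,"z":100,"wx":0,"wy":0,"wz":0,"hand":0.25},
  {"x":-1,"y":1,"z":111,"wx":0,"wy":0,"wz":0,"hand":0.25},
  {"x":-1,"y":1,"z":116,"wx":0,"wy":0,"wz":0,"hand":0.25},
  {"x":-1,"y":1,"z":116,"wx":0,"wy":0,"wz":0,"hand":0.5},
  {"x":-1,"y":1,"z":116,"wx":0,"wy":0,"wz":0,"hand":0.8},
  {"x":-1,"y":1,"z":116,"wx":0,"wy":0,"wz":0,"hand":0.8},
  {"x":-1,"y":1,"z":116,"wx":0,"wy":0,"wz":0,"hand":0.8},
])

```text
clock: 22.32
ee_pos: [0.5285, 0.1193, 0.0058]
tool_rot: [-0.726, 3.053, -0.001]
contact_force: [0.6, -0.0, 5.0]
gripper_width: 0.0329
grip_force: 60.9
```

Emit:
send_rows([
  {"x":0,"y":0,"z":0,"wx":0,"wy":0,"wz":0,"hand":0.8},
  {"x":0,"y":0,"z":0,"wx":0,"wy":0,"wz":0,"hand":0.8},
  {"x":0,"y":0,"z":0,"wx":0,"wy":0,"wz":0,"hand":0.8},
  {"x":0,"y":0,"z":-20,"wx":0,"wy":0,"wz":0,"hand":0.8},
  {"x":0,"y":0,"z":-45,"wx":0,"wy":0,"wz":0,"hand":0.8},
  {"x":0,"y":0,"z":-75,"wx":0,"wy":0,"wz":0,"hand":0.8},
  {"x":0,"y":0,"z":-105,"wx":0,"wy":0,"wz":0,"hand":0.8},
  {"x":0,"y":0,"z":-135,"wx":0,"wy":0,"wz":0,"hand":0.8},
  {"x":0,"y":0,"z":-150,"wx":0,"wy":0,"wz":0,"hand":0.8},
  {"x":0,"y":0,"z":-150,"wx":0,"wy":0,"wz":0,"hand":0.8},
])

```text
clock: 23.15
ee_pos: [0.5299, 0.1196, 0.1587]
tool_rot: [-0.726, 3.049, -0.002]
contact_force: [0.5, 0.6, -0.5]
gripper_width: 0.0329
grip_force: 60.1
```

```bash
sed -i 's/wz",round(-(w\[3\]-p\[3\]),3)/wz",round(-((w[3]-p[3]+np.pi)%(2*np.pi)-np.pi),3)/' h.py
echo 'T=lambda y,x=0:door([.6844,-.3135,1.493],[[.062+x,.169+y,0]])[0][:2]' >> h.py
python3 - <<'E'
from h import *
g=T(.0)
plan((.515,-.05,.15,3.3),(*g,.14,3.06),(*g,.042,3.06))
E
```

```text
at [ 0.5299  0.1196  0.1587 -2.6741] F [ 0.5  0.6 -0.5] w 0.0329 t 23.1
[ 0.515 -0.05   0.15   3.3  ] -> [  90. -145.    9.] wz 0.309
[ 0.521 -0.239  0.14   3.06 ] -> [  24. -187.   10.] wz 0.24
[ 0.521 -0.239  0.042  3.06 ] -> [ 0.  0. 98.] wz -0.0
```

Emit:
send_rows([
  {"x":6,"y":-10,"z":1,"wx":0,"wy":0,"wz":0.02,"hand":0.8},
  {"x":17,"y":-28,"z":2,"wx":0,"wy":0,"wz":0.06,"hand":0.8},
  {"x":32,"y":-52,"z":3,"wx":0,"wy":0,"wz":0.11,"hand":0.8},
  {"x":48,"y":-78,"z":5,"wx":0,"wy":0,"wz":0.17,"hand":0.8},
  {"x":64,"y":-104,"z":7,"wx":0,"wy":0,"wz":0.22,"hand":0.8},
  {"x":79,"y":-128,"z":8,"wx":0,"wy":0,"wz":0.27,"hand":0.8},
  {"x":88,"y":-141,"z":9,"wx":0,"wy":0,"wz":0.3,"hand":0.8},
  {"x":90,"y":-145,"z":9,"wx":0,"wy":0,"wz":0.309,"hand":0.8},
  {"x":90,"y":-145,"z":9,"wx":0,"wy":0,"wz":0.309,"hand":0.8},
  {"x":90,"y":-145,"z":9,"wx":0,"wy":0,"wz":0.309,"hand":0.8},
])

```text
clock: 23.98
ee_pos: [0.5112, -0.0506, 0.1442]
tool_rot: [0.247, -3.13, -0.002]
contact_force: [0.1, 0.7, -1.2]
gripper_width: 0.0329
grip_force: 60.1
```

Emit:
send_rows([
  {"x":2,"y":-14,"z":0,"wx":0,"wy":0,"wz":0.02,"hand":0.8},
  {"x":5,"y":-40,"z":1,"wx":0,"wy":0,"wz":0.05,"hand":0.8},
  {"x":9,"y":-72,"z":3,"wx":0,"wy":0,"wz":0.09,"hand":0.8},
  {"x":13,"y":-104,"z":5,"wx":0,"wy":0,"wz":0.13,"hand":0.8},
  {"x":17,"y":-136,"z":7,"wx":0,"wy":0,"wz":0.17,"hand":0.8},
  {"x":21,"y":-166,"z":9,"wx":0,"wy":0,"wz":0.21,"hand":0.8},
  {"x":23,"y":-182,"z":10,"wx":0,"wy":0,"wz":0.23,"hand":0.8},
  {"x":24,"y":-187,"z":10,"wx":0,"wy":0,"wz":0.24,"hand":0.8},
  {"x":24,"y":-187,"z":10,"wx":0,"wy":0,"wz":0.24,"hand":0.8},
  {"x":24,"y":-187,"z":10,"wx":0,"wy":0,"wz":0.24,"hand":0.8},
])

```text
clock: 24.82
ee_pos: [0.5176, -0.2375, 0.135]
tool_rot: [-0.126, -3.138, -0.002]
contact_force: [0.1, 0.1, -1.3]
gripper_width: 0.0328
grip_force: 60.1
```

Emit:
send_rows([
  {"x":-2,"y":-2,"z":15,"wx":0,"wy":0,"wz":0,"hand":0.8},
  {"x":-2,"y":-2,"z":35,"wx":0,"wy":0,"wz":0,"hand":0.8},
  {"x":-2,"y":-2,"z":55,"wx":0,"wy":0,"wz":0,"hand":0.8},
  {"x":-2,"y":-2,"z":75,"wx":0,"wy":0,"wz":0,"hand":0.8},
  {"x":-2,"y":-2,"z":87,"wx":0,"wy":0,"wz":0,"hand":0.8},
  {"x":-2,"y":-2,"z":91,"wx":0,"wy":0,"wz":0,"hand":0.8},
  {"x":-2,"y":-2,"z":91,"wx":0,"wy":0,"wz":0,"hand":0.8},
  {"x":-2,"y":-2,"z":91,"wx":0,"wy":0,"wz":0,"hand":0.4},
  {"x":-2,"y":-2,"z":91,"wx":0,"wy":0,"wz":0,"hand":0.4},
  {"x":-2,"y":-2,"z":91,"wx":0,"wy":0,"wz":0,"hand":0.4},
])

```text
clock: 25.65
ee_pos: [0.5205, -0.2415, 0.0455]
tool_rot: [0.127, 3.137, -0.001]
contact_force: [0.1, 0.4, 0.0]
gripper_width: 0.0511
grip_force: 0.0
```

Emit:
send_rows([
  {"x":0,"y":0,"z":0,"wx":0,"wy":0,"wz":0,"hand":0.4},
  {"x":0,"y":0,"z":0,"wx":0,"wy":0,"wz":0,"hand":0.4},
  {"x":0,"y":0,"z":-10,"wx":0,"wy":0,"wz":0,"hand":0.4},
  {"x":0,"y":0,"z":-30,"wx":0,"wy":0,"wz":0,"hand":0.4},
  {"x":0,"y":0,"z":-55,"wx":0,"wy":0,"wz":0,"hand":0.4},
  {"x":0,"y":0,"z":-80,"wx":0,"wy":0,"wz":0,"hand":0.4},
  {"x":0,"y":0,"z":-105,"wx":0,"wy":0,"wz":0,"hand":0.4},
  {"x":0,"y":0,"z":-115,"wx":0,"wy":0,"wz":0,"hand":0.25},
  {"x":0,"y":0,"z":-115,"wx":0,"wy":0,"wz":0,"hand":0.25},
  {"x":0,"y":0,"z":-115,"wx":0,"wy":0,"wz":0,"hand":0.25},
])

```text
clock: 26.48
ee_pos: [0.5198, -0.2416, 0.1595]
tool_rot: [0.129, 3.138, -0.001]
contact_force: [-0.4, 0.6, -0.5]
gripper_width: 0.0643
grip_force: 0.0
```

```bash
python3 - <<'E'
from h import *
f=grab_frame("wrist");cv2.imwrite("pics/w8.png",f["pixels"][:,:,::-1])
t=grab_frame("top")
A={}
for n in ("die","block"): A[n]=fit(t,n,*G[n]);print(n,A[n].round(3))
x,y,a,_=A["block"]; psi=a+np.pi
plan((.525,-.03,.15,3.6),(x,y,.12,psi),(x,y,.004,psi))
print(np.round(sense()["qpos"],2))
E
```

```text
die [0.537 0.402 0.716 0.053]
block [0.529 0.204 1.327 0.056]
at [ 0.5187 -0.2409  0.1578  3.0597] F [-0.4 -0.2 -0.9] w 0.0641 t 26.6
[ 0.525 -0.03   0.15   3.6  ] -> [ 11. 211.   8.] wz -0.54
[0.529 0.204 0.12  4.469] -> [-107.  208.   30.] wz -0.869
[5.290e-01 2.040e-01 4.000e-03 4.469e+00] -> [ -0.   0. 116.] wz -0.0
[-0.56  0.43 -0.24  0.91 -0.   -0.48]
```

View pics/w8.png

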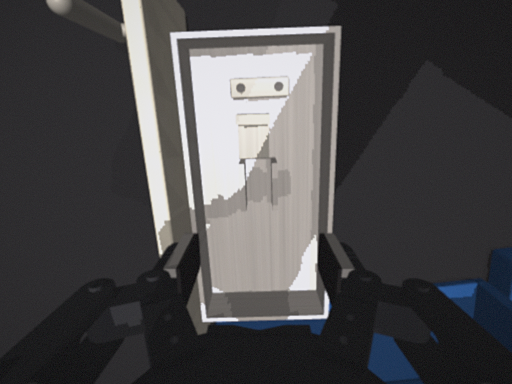

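Bar (260,87), angle (255,137) and channel (258,185) are all in the tray. I grip the block along its length (ψ≈2.90), which needs less turning.

```bash
python3 - <<'E'
from h import *
plan((.52,-.02,.15,2.98),(.529,.204,.12,2.898),(.529,.204,.004,2.898),(.529,.204,.154,2.898),(.54,-.02,.145,2.98),(*T(-.05),.14,3.06))
E
```

```text
at [ 0.5187 -0.2409  0.1578  3.0597] F [-0.4 -0.2 -0.9] w 0.0641 t 26.6
[ 0.52 -0.02  0.15  2.98] -> [ 17. 220.   8.] wz 0.08
[0.529 0.204 0.12  2.898] -> [ 27. 223.  30.] wz 0.082
[0.529 0.204 0.004 2.898] -> [  0.   0. 116.] wz -0.0
[0.529 0.204 0.154 2.898] -> [   0.    0. -150.] wz -0.0
[ 0.54  -0.02   0.145  2.98 ] -> [ -65. -215.    9.] wz -0.082
[ 0.571 -0.242  0.14   3.06 ] -> [ -66. -215.    5.] wz -0.08
```

Emit:
send_rows([
  {"x":1,"y":15,"z":1,"wx":0,"wy":0,"wz":0.01,"hand":0.15},
  {"x":4,"y":45,"z":2,"wx":0,"wy":0,"wz":0.02,"hand":0.15},
  {"x":7,"y":82,"z":3,"wx":0,"wy":0,"wz":0.03,"hand":0.15},
  {"x":10,"y":119,"z":4,"wx":0,"wy":0,"wz":0.04,"hand":0.15},
  {"x":12,"y":156,"z":6,"wx":0,"wy":0,"wz":0.06,"hand":0.15},
  {"x":15,"y":190,"z":7,"wx":0,"wy":0,"wz":0.07,"hand":0.15},
  {"x":17,"y":212,"z":8,"wx":0,"wy":0,"wz":0.08,"hand":0.15},
  {"x":17,"y":220,"z":8,"wx":0,"wy":0,"wz":0.08,"hand":0.15},
  {"x":17,"y":220,"z":8,"wx":0,"wy":0,"wz":0.08,"hand":0.15},
  {"x":17,"y":220,"z":8,"wx":0,"wy":0,"wz":0.08,"hand":0.15},
])

```text
clock: 27.42
ee_pos: [0.5203, -0.021, 0.1504]
tool_rot: [-0.253, -3.13, 0.001]
contact_force: [0.5, -0.1, -0.1]
gripper_width: 0.0727
grip_force: 0.0
```

Emit:
send_rows([
  {"x":2,"y":15,"z":2,"wx":0,"wy":0,"wz":0.01,"hand":0.15},
  {"x":5,"y":45,"z":6,"wx":0,"wy":0,"wz":0.02,"hand":0.15},
  {"x":10,"y":82,"z":11,"wx":0,"wy":0,"wz":0.03,"hand":0.15},
  {"x":14,"y":119,"z":16,"wx":0,"wy":0,"wz":0.04,"hand":0.15},
  {"x":19,"y":156,"z":21,"wx":0,"wy":0,"wz":0.06,"hand":0.15},
  {"x":23,"y":190,"z":26,"wx":0,"wy":0,"wz":0.07,"hand":0.15},
  {"x":26,"y":213,"z":29,"wx":0,"wy":0,"wz":0.08,"hand":0.15},
  {"x":27,"y":223,"z":30,"wx":0,"wy":0,"wz":0.08,"hand":0.15},
  {"x":27,"y":223,"z":30,"wx":0,"wy":0,"wz":0.08,"hand":0.15},
  {"x":27,"y":223,"z":30,"wx":0,"wy":0,"wz":0.08,"hand":0.15},
])

```text
clock: 28.25
ee_pos: [0.5303, 0.2023, 0.1209]
tool_rot: [-0.38, -3.118, 0.002]
contact_force: [0.2, -0.1, 0.2]
gripper_width: 0.0726
grip_force: 0.0
```

```bash
python3 - <<'E'
from h import *
f=grab_frame("wrist");print(fit(f,"block",.529,.204,[1.327],thr=60).round(3))
plan((.529,.204,.004,2.898))
E
```

```text
[0.531 0.203 1.32  0.024]
at [0.5303 0.2019 0.1212 2.898 ] F [ 0.5 -0.4 -0.1] w 0.0727 t 28.3
[0.529 0.204 0.004 2.898] -> [  2.   2. 117.] wz -0.0
```

Emit:
send_rows([
  {"x":0,"y":1,"z":20,"wx":0,"wy":0,"wz":0,"hand":0.15},
  {"x":0,"y":1,"z":48,"wx":0,"wy":0,"wz":0,"hand":0.15},
  {"x":0,"y":1,"z":76,"wx":0,"wy":0,"wz":0,"hand":0.15},
  {"x":0,"y":1,"z":100,"wx":0,"wy":0,"wz":0,"hand":0.15},
  {"x":0,"y":1,"z":112,"wx":0,"wy":0,"wz":0,"hand":0.15},
  {"x":0,"y":1,"z":117,"wx":0,"wy":0,"wz":0,"hand":0.15},
  {"x":0,"y":1,"z":117,"wx":0,"wy":0,"wz":0,"hand":0.5},
  {"x":0,"y":1,"z":117,"wx":0,"wy":0,"wz":0,"hand":0.7},
  {"x":0,"y":1,"z":117,"wx":0,"wy":0,"wz":0,"hand":0.7},
  {"x":0,"y":1,"z":117,"wx":0,"wy":0,"wz":0,"hand":0.7},
])

```text
clock: 29.13
ee_pos: [0.5316, 0.2046, 0.0058]
tool_rot: [0.379, 3.116, 0.001]
contact_force: [0.3, -0.2, 0.2]
gripper_width: 0.0407
grip_force: 60.8
```

Emit:
send_rows([
  {"x":0,"y":0,"z":0,"wx":0,"wy":0,"wz":0,"hand":0.7},
  {"x":0,"y":0,"z":0,"wx":0,"wy":0,"wz":0,"hand":0.7},
  {"x":0,"y":0,"z":0,"wx":0,"wy":0,"wz":0,"hand":0.7},
  {"x":0,"y":0,"z":-20,"wx":0,"wy":0,"wz":0,"hand":0.7},
  {"x":0,"y":0,"z":-45,"wx":0,"wy":0,"wz":0,"hand":0.7},
  {"x":0,"y":0,"z":-75,"wx":0,"wy":0,"wz":0,"hand":0.7},
  {"x":0,"y":0,"z":-105,"wx":0,"wy":0,"wz":0,"hand":0.7},
  {"x":0,"y":0,"z":-135,"wx":0,"wy":0,"wz":0,"hand":0.7},
  {"x":0,"y":0,"z":-150,"wx":0,"wy":0,"wz":0,"hand":0.7},
  {"x":0,"y":0,"z":-150,"wx":0,"wy":0,"wz":0,"hand":0.7},
])

```text
clock: 29.97
ee_pos: [0.5328, 0.2056, 0.1587]
tool_rot: [0.377, 3.112, 0.004]
contact_force: [0.7, 0.5, -1.4]
gripper_width: 0.0404
grip_force: 61.0
```

```bash
python3 - <<'E'
from h import *
g=T(-.05)
plan((.54,-.02,.15,2.98),(*g,.14,3.06),(*g,.042,3.06))
E
```

```text
at [0.5328 0.2056 0.1587 2.9002] F [ 0.7  0.5 -1.4] w 0.0404 t 30.0
[ 0.54 -0.02  0.15  2.98] -> [ -61. -217.    9.] wz -0.08
[ 0.571 -0.242  0.14   3.06 ] -> [ -66. -215.   10.] wz -0.08
[ 0.571 -0.242  0.042  3.06 ] -> [ 0.  0. 98.] wz -0.0
```

Emit:
send_rows([
  {"x":-4,"y":-15,"z":1,"wx":0,"wy":0,"wz":-0.01,"hand":0.7},
  {"x":-12,"y":-42,"z":2,"wx":0,"wy":0,"wz":-0.02,"hand":0.7},
  {"x":-22,"y":-77,"z":3,"wx":0,"wy":0,"wz":-0.03,"hand":0.7},
  {"x":-32,"y":-114,"z":5,"wx":0,"wy":0,"wz":-0.04,"hand":0.7},
  {"x":-42,"y":-150,"z":6,"wx":0,"wy":0,"wz":-0.06,"hand":0.7},
  {"x":-52,"y":-184,"z":8,"wx":0,"wy":0,"wz":-0.07,"hand":0.7},
  {"x":-58,"y":-208,"z":9,"wx":0,"wy":0,"wz":-0.08,"hand":0.7},
  {"x":-61,"y":-217,"z":9,"wx":0,"wy":0,"wz":-0.08,"hand":0.7},
  {"x":-61,"y":-217,"z":9,"wx":0,"wy":0,"wz":-0.08,"hand":0.7},
  {"x":-61,"y":-217,"z":9,"wx":0,"wy":0,"wz":-0.08,"hand":0.7},
])

```text
clock: 30.8
ee_pos: [0.5369, -0.0202, 0.1445]
tool_rot: [-0.255, -3.13, -0.002]
contact_force: [0.5, -0.3, -0.5]
gripper_width: 0.0407
grip_force: 61.0
```

Emit:
send_rows([
  {"x":-5,"y":-15,"z":1,"wx":0,"wy":0,"wz":-0.01,"hand":0.7},
  {"x":-13,"y":-42,"z":2,"wx":0,"wy":0,"wz":-0.02,"hand":0.7},
  {"x":-24,"y":-77,"z":3,"wx":0,"wy":0,"wz":-0.03,"hand":0.7},
  {"x":-35,"y":-114,"z":5,"wx":0,"wy":0,"wz":-0.04,"hand":0.7},
  {"x":-46,"y":-150,"z":6,"wx":0,"wy":0,"wz":-0.06,"hand":0.7},
  {"x":-56,"y":-184,"z":8,"wx":0,"wy":0,"wz":-0.07,"hand":0.7},
  {"x":-63,"y":-206,"z":9,"wx":0,"wy":0,"wz":-0.08,"hand":0.7},
  {"x":-66,"y":-215,"z":10,"wx":0,"wy":0,"wz":-0.08,"hand":0.7},
  {"x":-66,"y":-215,"z":10,"wx":0,"wy":0,"wz":-0.08,"hand":0.7},
  {"x":-66,"y":-215,"z":10,"wx":0,"wy":0,"wz":-0.08,"hand":0.7},
])

```text
clock: 31.63
ee_pos: [0.5679, -0.2414, 0.1347]
tool_rot: [-0.126, -3.138, -0.003]
contact_force: [0.2, 1.1, -0.1]
gripper_width: 0.0405
grip_force: 61.0
```

Emit:
send_rows([
  {"x":-3,"y":0,"z":15,"wx":0,"wy":0,"wz":0,"hand":0.7},
  {"x":-3,"y":0,"z":35,"wx":0,"wy":0,"wz":0,"hand":0.7},
  {"x":-3,"y":0,"z":55,"wx":0,"wy":0,"wz":0,"hand":0.7},
  {"x":-3,"y":0,"z":75,"wx":0,"wy":0,"wz":0,"hand":0.7},
  {"x":-3,"y":0,"z":87,"wx":0,"wy":0,"wz":0,"hand":0.7},
  {"x":-3,"y":0,"z":91,"wx":0,"wy":0,"wz":0,"hand":0.7},
  {"x":-3,"y":0,"z":91,"wx":0,"wy":0,"wz":0,"hand":0.7},
  {"x":-3,"y":0,"z":91,"wx":0,"wy":0,"wz":0,"hand":0.32},
  {"x":-3,"y":0,"z":91,"wx":0,"wy":0,"wz":0,"hand":0.32},
  {"x":-3,"y":0,"z":91,"wx":0,"wy":0,"wz":0,"hand":0.32},
])

```text
clock: 32.47
ee_pos: [0.572, -0.2439, 0.0457]
tool_rot: [0.128, 3.137, -0.001]
contact_force: [0.5, 1.2, 0.1]
gripper_width: 0.0577
grip_force: 0.0
```

Emit:
send_rows([
  {"x":0,"y":0,"z":0,"wx":0,"wy":0,"wz":0,"hand":0.32},
  {"x":0,"y":0,"z":0,"wx":0,"wy":0,"wz":0,"hand":0.32},
  {"x":0,"y":0,"z":-10,"wx":0,"wy":0,"wz":0,"hand":0.32},
  {"x":0,"y":0,"z":-30,"wx":0,"wy":0,"wz":0,"hand":0.32},
  {"x":0,"y":0,"z":-55,"wx":0,"wy":0,"wz":0,"hand":0.32},
  {"x":0,"y":0,"z":-80,"wx":0,"wy":0,"wz":0,"hand":0.32},
  {"x":0,"y":0,"z":-105,"wx":0,"wy":0,"wz":0,"hand":0.32},
  {"x":0,"y":0,"z":-115,"wx":0,"wy":0,"wz":0,"hand":0.25},
  {"x":0,"y":0,"z":-115,"wx":0,"wy":0,"wz":0,"hand":0.25},
  {"x":0,"y":0,"z":-115,"wx":0,"wy":0,"wz":0,"hand":0.25},
])

```text
clock: 33.3
ee_pos: [0.571, -0.2439, 0.1595]
tool_rot: [0.129, 3.138, -0.001]
contact_force: [-0.4, 0.2, -0.8]
gripper_width: 0.0642
grip_force: 0.0
```

```bash
python3 - <<'E'
from h import *
t=grab_frame("top")
A=fit(t,"die",*G["die"]);print(A.round(3))
x,y,a,_=A
c=[a+k*np.pi/3 for k in range(-6,7)]; psi=min(c,key=lambda v:abs(v-2.9))
plan((.54,.05,.15,2.9),(x,y,.12,psi),(x,y,.003,psi),(x,y,.154,psi))
E
```

```text
[0.537 0.402 0.698 0.054]
at [ 0.5703 -0.2435  0.1583  3.0596] F [-0.3  0.5 -0.6] w 0.0639 t 33.4
[0.54 0.05 0.15 2.9 ] -> [ 54. 290.   8.] wz 0.16
[0.537 0.402 0.12  2.792] -> [ 87. 341.  30.] wz 0.108
[0.537 0.402 0.003 2.792] -> [  0.   0. 117.] wz -0.0
[0.537 0.402 0.154 2.792] -> [   0.    0. -151.] wz -0.0
```

Emit:
send_rows([
  {"x":3,"y":18,"z":0,"wx":0,"wy":0,"wz":0.01,"hand":0.2},
  {"x":9,"y":50,"z":1,"wx":0,"wy":0,"wz":0.03,"hand":0.2},
  {"x":16,"y":88,"z":2,"wx":0,"wy":0,"wz":0.05,"hand":0.2},
  {"x":23,"y":126,"z":3,"wx":0,"wy":0,"wz":0.07,"hand":0.2},
  {"x":31,"y":165,"z":4,"wx":0,"wy":0,"wz":0.09,"hand":0.2},
  {"x":38,"y":204,"z":6,"wx":0,"wy":0,"wz":0.11,"hand":0.2},
  {"x":45,"y":240,"z":7,"wx":0,"wy":0,"wz":0.13,"hand":0.2},
  {"x":50,"y":270,"z":8,"wx":0,"wy":0,"wz":0.15,"hand":0.2},
  {"x":54,"y":285,"z":8,"wx":0,"wy":0,"wz":0.16,"hand":0.2},
  {"x":54,"y":290,"z":8,"wx":0,"wy":0,"wz":0.16,"hand":0.2},
])

```text
clock: 34.18
ee_pos: [0.5384, 0.0525, 0.1492]
tool_rot: [-0.373, -3.115, -0.0]
contact_force: [-0.0, -1.0, -0.1]
gripper_width: 0.0683
grip_force: 0.0
```

Emit:
send_rows([
  {"x":6,"y":25,"z":2,"wx":0,"wy":0,"wz":0.01,"hand":0.2},
  {"x":16,"y":62,"z":5,"wx":0,"wy":0,"wz":0.02,"hand":0.2},
  {"x":26,"y":100,"z":9,"wx":0,"wy":0,"wz":0.03,"hand":0.2},
  {"x":36,"y":139,"z":12,"wx":0,"wy":0,"wz":0.04,"hand":0.2},
  {"x":46,"y":178,"z":15,"wx":0,"wy":0,"wz":0.06,"hand":0.2},
  {"x":56,"y":217,"z":19,"wx":0,"wy":0,"wz":0.07,"hand":0.2},
  {"x":66,"y":256,"z":23,"wx":0,"wy":0,"wz":0.08,"hand":0.2},
  {"x":76,"y":295,"z":26,"wx":0,"wy":0,"wz":0.1,"hand":0.2},
  {"x":84,"y":328,"z":29,"wx":0,"wy":0,"wz":0.108,"hand":0.2},
  {"x":87,"y":341,"z":30,"wx":0,"wy":0,"wz":0.108,"hand":0.2},
])

```text
clock: 35.02
ee_pos: [0.5372, 0.4049, 0.1189]
tool_rot: [-0.542, -3.093, 0.0]
contact_force: [-0.7, -1.1, -0.3]
gripper_width: 0.0681
grip_force: 0.0
```

```bash
python3 - <<'E'
from h import *
f=grab_frame("wrist");r=fit(f,"die",.537,.402,[.698],thr=60);print(r.round(3))
plan((*r[:2],.003,2.792))
E
```

```text
[0.539 0.4   0.738 0.033]
at [0.5372 0.4055 0.1188 2.7959] F [0.2 0.6 0.2] w 0.0684 t 35.1
[0.539 0.4   0.003 2.792] -> [ -4.  -5. 116.] wz 0.004
```

Emit:
send_rows([
  {"x":-4,"y":-4,"z":20,"wx":0,"wy":0,"wz":0,"hand":0.2},
  {"x":-4,"y":-4,"z":48,"wx":0,"wy":0,"wz":-0.02,"hand":0.2},
  {"x":-4,"y":-4,"z":76,"wx":0,"wy":0,"wz":-0.02,"hand":0.2},
  {"x":-4,"y":-4,"z":100,"wx":0,"wy":0,"wz":-0.02,"hand":0.2},
  {"x":-4,"y":-4,"z":112,"wx":0,"wy":0,"wz":-0.02,"hand":0.2},
  {"x":-4,"y":-4,"z":116,"wx":0,"wy":0,"wz":-0.02,"hand":0.2},
  {"x":-4,"y":-4,"z":116,"wx":0,"wy":0,"wz":-0.02,"hand":0.5},
  {"x":-4,"y":-4,"z":116,"wx":0,"wy":0,"wz":-0.02,"hand":0.75},
  {"x":-4,"y":-4,"z":116,"wx":0,"wy":0,"wz":-0.02,"hand":0.75},
  {"x":-4,"y":-4,"z":116,"wx":0,"wy":0,"wz":-0.02,"hand":0.75},
])

```text
clock: 35.9
ee_pos: [0.5419, 0.3972, 0.0073]
tool_rot: [0.515, 3.096, 0.003]
contact_force: [1.1, -0.6, 2.8]
gripper_width: 0.034
grip_force: 60.3
```

Emit:
send_rows([
  {"x":0,"y":0,"z":0,"wx":0,"wy":0,"wz":0,"hand":0.75},
  {"x":0,"y":0,"z":0,"wx":0,"wy":0,"wz":0,"hand":0.75},
  {"x":0,"y":0,"z":0,"wx":0,"wy":0,"wz":0,"hand":0.75},
  {"x":0,"y":0,"z":-20,"wx":0,"wy":0,"wz":0,"hand":0.75},
  {"x":0,"y":0,"z":-45,"wx":0,"wy":0,"wz":0,"hand":0.75},
  {"x":0,"y":0,"z":-75,"wx":0,"wy":0,"wz":0,"hand":0.75},
  {"x":0,"y":0,"z":-105,"wx":0,"wy":0,"wz":0,"hand":0.75},
  {"x":0,"y":0,"z":-135,"wx":0,"wy":0,"wz":0,"hand":0.75},
  {"x":0,"y":0,"z":-150,"wx":0,"wy":0,"wz":0,"hand":0.75},
  {"x":0,"y":0,"z":-150,"wx":0,"wy":0,"wz":0,"hand":0.75},
])

```text
clock: 36.73
ee_pos: [0.5425, 0.398, 0.1601]
tool_rot: [0.514, 3.093, 0.008]
contact_force: [0.8, 0.2, -2.0]
gripper_width: 0.0342
grip_force: 60.5
```

```bash
python3 - <<'E'
from h import *
g=T(-.092)
plan((.55,.05,.15,2.93),(*g,.14,3.06),(*g,.044,3.06))
E
```

```text
at [0.5425 0.398  0.1601 2.8121] F [ 0.8  0.2 -2. ] w 0.0342 t 36.7
[0.55 0.05 0.15 2.93] -> [-120. -327.   10.] wz -0.118
[ 0.612 -0.246  0.14   3.06 ] -> [-123. -276.   10.] wz -0.13
[ 0.612 -0.246  0.044  3.06 ] -> [ 0.  0. 96.] wz -0.0
```

Emit:
send_rows([
  {"x":-6,"y":-16,"z":0,"wx":0,"wy":0,"wz":-0.01,"hand":0.75},
  {"x":-17,"y":-46,"z":1,"wx":0,"wy":0,"wz":-0.02,"hand":0.75},
  {"x":-31,"y":-84,"z":2,"wx":0,"wy":0,"wz":-0.03,"hand":0.75},
  {"x":-45,"y":-122,"z":4,"wx":0,"wy":0,"wz":-0.05,"hand":0.75},
  {"x":-59,"y":-160,"z":5,"wx":0,"wy":0,"wz":-0.06,"hand":0.75},
  {"x":-73,"y":-199,"z":6,"wx":0,"wy":0,"wz":-0.07,"hand":0.75},
  {"x":-87,"y":-238,"z":8,"wx":0,"wy":0,"wz":-0.09,"hand":0.75},
  {"x":-101,"y":-275,"z":9,"wx":0,"wy":0,"wz":-0.1,"hand":0.75},
  {"x":-113,"y":-308,"z":10,"wx":0,"wy":0,"wz":-0.11,"hand":0.75},
  {"x":-120,"y":-327,"z":10,"wx":0,"wy":0,"wz":-0.118,"hand":0.75},
])

```text
clock: 37.57
ee_pos: [0.5465, 0.0448, 0.1435]
tool_rot: [-0.336, -3.121, 0.002]
contact_force: [0.4, 0.6, -2.0]
gripper_width: 0.034
grip_force: 60.6
```

Emit:
send_rows([
  {"x":-10,"y":-22,"z":0,"wx":0,"wy":0,"wz":-0.01,"hand":0.75},
  {"x":-25,"y":-55,"z":1,"wx":0,"wy":0,"wz":-0.02,"hand":0.75},
  {"x":-41,"y":-92,"z":3,"wx":0,"wy":0,"wz":-0.04,"hand":0.75},
  {"x":-58,"y":-130,"z":4,"wx":0,"wy":0,"wz":-0.06,"hand":0.75},
  {"x":-75,"y":-168,"z":6,"wx":0,"wy":0,"wz":-0.08,"hand":0.75},
  {"x":-92,"y":-206,"z":8,"wx":0,"wy":0,"wz":-0.1,"hand":0.75},
  {"x":-107,"y":-240,"z":9,"wx":0,"wy":0,"wz":-0.12,"hand":0.75},
  {"x":-118,"y":-265,"z":10,"wx":0,"wy":0,"wz":-0.13,"hand":0.75},
  {"x":-123,"y":-276,"z":10,"wx":0,"wy":0,"wz":-0.13,"hand":0.75},
  {"x":-123,"y":-276,"z":10,"wx":0,"wy":0,"wz":-0.13,"hand":0.75},
])

```text
clock: 38.4
ee_pos: [0.6096, -0.25, 0.1332]
tool_rot: [-0.134, -3.137, -0.001]
contact_force: [0.2, 0.7, -2.5]
gripper_width: 0.0336
grip_force: 60.6
```

```bash
python3 - <<'E'
from h import *
plan((*T(-.092),.044,3.06))
E
```

```text
at [ 0.6096 -0.25    0.1332  3.056 ] F [ 0.2  0.7 -2.5] w 0.0336 t 38.4
[ 0.612 -0.246  0.044  3.06 ] -> [-2.  4. 89.] wz -0.004
```

Emit:
send_rows([
  {"x":-2,"y":4,"z":15,"wx":0,"wy":0,"wz":0,"hand":0.75},
  {"x":-2,"y":4,"z":35,"wx":0,"wy":0,"wz":0,"hand":0.75},
  {"x":-2,"y":4,"z":55,"wx":0,"wy":0,"wz":0,"hand":0.75},
  {"x":-2,"y":4,"z":75,"wx":0,"wy":0,"wz":0,"hand":0.75},
  {"x":-2,"y":4,"z":84,"wx":0,"wy":0,"wz":0,"hand":0.75},
  {"x":-2,"y":4,"z":88,"wx":0,"wy":0,"wz":0,"hand":0.75},
  {"x":-2,"y":4,"z":88,"wx":0,"wy":0,"wz":0,"hand":0.75},
  {"x":-2,"y":4,"z":88,"wx":0,"wy":0,"wz":0,"hand":0.38},
  {"x":-2,"y":4,"z":88,"wx":0,"wy":0,"wz":0,"hand":0.38},
  {"x":-2,"y":4,"z":88,"wx":0,"wy":0,"wz":0,"hand":0.38},
])

```text
clock: 39.23
ee_pos: [0.6138, -0.2441, 0.0491]
tool_rot: [0.128, 3.136, -0.002]
contact_force: [0.6, 0.4, 0.0]
gripper_width: 0.0526
grip_force: 0.0
```

Emit:
send_rows([
  {"x":0,"y":0,"z":0,"wx":0,"wy":0,"wz":0,"hand":0.38},
  {"x":0,"y":0,"z":0,"wx":0,"wy":0,"wz":0,"hand":0.38},
  {"x":0,"y":0,"z":-10,"wx":0,"wy":0,"wz":0,"hand":0.38},
  {"x":0,"y":0,"z":-30,"wx":0,"wy":0,"wz":0,"hand":0.38},
  {"x":0,"y":0,"z":-55,"wx":0,"wy":0,"wz":0,"hand":0.38},
  {"x":0,"y":0,"z":-80,"wx":0,"wy":0,"wz":0,"hand":0.38},
  {"x":0,"y":0,"z":-110,"wx":0,"wy":0,"wz":0,"hand":0.38},
  {"x":0,"y":0,"z":-135,"wx":0,"wy":0,"wz":0,"hand":0.38},
  {"x":0,"y":0,"z":-155,"wx":0,"wy":0,"wz":0,"hand":0.38},
  {"x":0,"y":0,"z":-155,"wx":0,"wy":0,"wz":0,"hand":0.38},
])

```text
clock: 40.07
ee_pos: [0.6151, -0.2449, 0.2088]
tool_rot: [0.128, 3.131, -0.006]
contact_force: [1.3, 0.2, 0.8]
gripper_width: 0.0531
grip_force: 0.0
```

Emit:
send_rows([
  {"x":20,"y":0,"z":0,"wx":0,"wy":0,"wz":0,"hand":0.5},
  {"x":50,"y":0,"z":0,"wx":0,"wy":0,"wz":0.05,"hand":0.7},
  {"x":85,"y":0,"z":0,"wx":0,"wy":0,"wz":0.1,"hand":0.9},
  {"x":120,"y":0,"z":0,"wx":0,"wy":0,"wz":0.18,"hand":1},
  {"x":155,"y":0,"z":0,"wx":0,"wy":0,"wz":0.26,"hand":1},
  {"x":185,"y":0,"z":0,"wx":0,"wy":0,"wz":0.34,"hand":1},
  {"x":200,"y":0,"z":0,"wx":0,"wy":0,"wz":0.42,"hand":1},
  {"x":200,"y":0,"z":0,"wx":0,"wy":0,"wz":0.5,"hand":1},
  {"x":200,"y":0,"z":0,"wx":0,"wy":0,"wz":0.5,"hand":1},
  {"x":200,"y":0,"z":0,"wx":0,"wy":0,"wz":0.5,"hand":1},
])

```text
clock: 40.9
ee_pos: [0.4134, -0.2274, 0.2027]
tool_rot: [0.898, 3.01, -0.0]
contact_force: [-0.1, 0.2, -0.1]
gripper_width: 0.0001
grip_force: 0.0
```

```bash
python3 - <<'E'
from h import *
f=grab_frame("scene");t=grab_frame("top")
g=t["pixels"][:,:,::-1][100:290,120:400]; a=f["pixels"][:,:,::-1][130:290,80:460]
cv2.imwrite("pics/chk.png",np.vstack([cv2.resize(g,(410,278)),cv2.resize(a,(410,173))]).repeat(1,0))
P=lambda x,y,z=.0:door([.6844,-.3135,1.493],[[x,y,z]])[0]
plan((.40,-.37,.2,2.56))
E
```

```text
at [ 0.4137 -0.2274  0.2024  2.5616] F [-0.1  0.   0. ] w 0.0002 t 41.0
[ 0.4  -0.37  0.2   2.56] -> [ -67. -127.    2.] wz 0.002
```

View pics/chk.png

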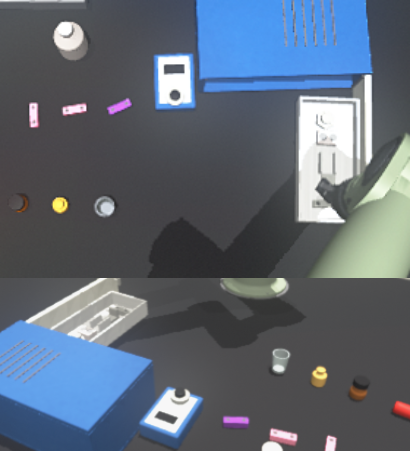

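All five parts are in the tray, the bench holds only the bystanders and look-alikes, and the gripper is shut. I go round behind the door's outer face.

```bash
cat >> h.py <<'E'
HA=[.6844,-.3135]
def push(a0,a1,off,p=None,n=10):
    "rows along the push arc, tool psi=a, TCP at local x=-off, y=.2"
    p=pose() if p is None else np.array(p); c,s=np.cos(p[3]),np.sin(p[3])
    for a in np.linspace(a0,a1,n+1)[1:]:
        q=door([*HA,a],[[-off,.2,0]])[0]; e=q[:2]-p[:2]
        print(round(a,3),np.round([1e3*(c*e[0]+s*e[1]),1e3*(s*e[0]-c*e[1])],0),"wz",round(p[3]-a,3))
    return np.r_[q[:2],p[2],a1]
E
python3 - <<'E'
from h import *
q=door([*HA,1.493],[[-.037,.2,0]])[0][:2]
plan((.45,-.35,.2,2.0),(*q,.18,1.493),(*q,.072,1.493))
E
```

```text
at [ 0.4137 -0.2274  0.2024  2.5616] F [-0.1  0.   0. ] w 0.0002 t 41.0
[ 0.45 -0.35  0.2   2.  ] -> [-98. -83.   2.] wz 0.562
[ 0.482 -0.335  0.18   1.493] -> [ 0. 36. 20.] wz 0.507
[ 0.482 -0.335  0.072  1.493] -> [  0.   0. 108.] wz -0.0
```

Emit:
send_rows([
  {"x":-10,"y":-8,"z":0,"wx":0,"wy":0,"wz":0.06,"hand":1},
  {"x":-25,"y":-21,"z":0,"wx":0,"wy":0,"wz":0.14,"hand":1},
  {"x":-42,"y":-36,"z":0,"wx":0,"wy":0,"wz":0.23,"hand":1},
  {"x":-60,"y":-51,"z":1,"wx":0,"wy":0,"wz":0.33,"hand":1},
  {"x":-78,"y":-66,"z":1,"wx":0,"wy":0,"wz":0.43,"hand":1},
  {"x":-92,"y":-78,"z":2,"wx":0,"wy":0,"wz":0.52,"hand":1},
  {"x":-98,"y":-83,"z":2,"wx":0,"wy":0,"wz":0.562,"hand":1},
  {"x":-98,"y":-83,"z":2,"wx":0,"wy":0,"wz":0.562,"hand":1},
  {"x":-98,"y":-83,"z":2,"wx":0,"wy":0,"wz":0.562,"hand":1},
  {"x":-98,"y":-83,"z":2,"wx":0,"wy":0,"wz":0.562,"hand":1},
])

```text
clock: 41.83
ee_pos: [0.4494, -0.3495, 0.1999]
tool_rot: [-1.697, -2.642, -0.001]
contact_force: [-0.2, 0.2, -0.1]
gripper_width: 0.0001
grip_force: 0.0
```

Emit:
send_rows([
  {"x":0,"y":6,"z":3,"wx":0,"wy":0,"wz":0.07,"hand":1},
  {"x":0,"y":12,"z":6,"wx":0,"wy":0,"wz":0.16,"hand":1},
  {"x":0,"y":18,"z":9,"wx":0,"wy":0,"wz":0.25,"hand":1},
  {"x":0,"y":24,"z":12,"wx":0,"wy":0,"wz":0.34,"hand":1},
  {"x":0,"y":30,"z":15,"wx":0,"wy":0,"wz":0.42,"hand":1},
  {"x":0,"y":34,"z":18,"wx":0,"wy":0,"wz":0.48,"hand":1},
  {"x":0,"y":36,"z":20,"wx":0,"wy":0,"wz":0.507,"hand":1},
  {"x":0,"y":36,"z":20,"wx":0,"wy":0,"wz":0.507,"hand":1},
  {"x":0,"y":36,"z":20,"wx":0,"wy":0,"wz":0.507,"hand":1},
  {"x":0,"y":36,"z":20,"wx":0,"wy":0,"wz":0.507,"hand":1},
])

```text
clock: 42.67
ee_pos: [0.4822, -0.3351, 0.1805]
tool_rot: [2.307, 2.133, -0.0]
contact_force: [-0.0, -0.3, 0.1]
gripper_width: 0.0002
grip_force: 0.0
```

```bash
python3 - <<'E'
from h import *
q=door([*HA,1.493],[[-.037,.2,0]])[0][:2]
plan((*q,.072,1.493))
f=grab_frame("wrist");save(f,"w9.png")
E
```

```text
at [ 0.4822 -0.3351  0.1805  1.4923] F [-0.  -0.3  0.1] w 0.0002 t 42.7
[ 0.482 -0.335  0.072  1.493] -> [  0.  -0. 109.] wz -0.001
```

Emit:
send_rows([
  {"x":0,"y":0,"z":12,"wx":0,"wy":0,"wz":0,"hand":1},
  {"x":0,"y":0,"z":28,"wx":0,"wy":0,"wz":0,"hand":1},
  {"x":0,"y":0,"z":44,"wx":0,"wy":0,"wz":0,"hand":1},
  {"x":0,"y":0,"z":60,"wx":0,"wy":0,"wz":0,"hand":1},
  {"x":0,"y":0,"z":76,"wx":0,"wy":0,"wz":0,"hand":1},
  {"x":0,"y":0,"z":92,"wx":0,"wy":0,"wz":0,"hand":1},
  {"x":0,"y":0,"z":104,"wx":0,"wy":0,"wz":0,"hand":1},
  {"x":0,"y":0,"z":108,"wx":0,"wy":0,"wz":0,"hand":1},
  {"x":0,"y":0,"z":108,"wx":0,"wy":0,"wz":0,"hand":1},
  {"x":0,"y":0,"z":108,"wx":0,"wy":0,"wz":0,"hand":1},
])

```text
clock: 43.55
ee_pos: [0.4824, -0.3357, 0.0728]
tool_rot: [2.308, 2.131, 0.0]
contact_force: [0.1, -0.7, -0.1]
gripper_width: -0.0001
grip_force: 0.0
```

```bash
python3 - <<'E'
from h import *
plan()
p=push(1.493,1.493-.29,.022+.0)
print("next, same shape:");push(1.203,1.203-.29,.022,p)
E
```

```text
at [ 0.4824 -0.3357  0.0728  1.4909] F [ 0.1 -0.7 -0.1] w -0.0001 t 43.5
1.464 [22. -1.] wz 0.027
1.435 [27. -1.] wz 0.056
1.406 [33. -2.] wz 0.085
1.377 [39. -2.] wz 0.114
1.348 [45. -2.] wz 0.143
1.319 [51. -1.] wz 0.172
1.29 [57. -1.] wz 0.201
1.261 [62. -0.] wz 0.23
1.232 [68.  1.] wz 0.259
1.203 [74.  2.] wz 0.288
next, same shape:
1.174 [ 6. -1.] wz 0.029
1.145 [12. -1.] wz 0.058
1.116 [17. -1.] wz 0.087
1.087 [23. -1.] wz 0.116
1.058 [29. -1.] wz 0.145
1.029 [35. -1.] wz 0.174
1.0 [41. -0.] wz 0.203
0.971 [47.  0.] wz 0.232
0.942 [52.  1.] wz 0.261
0.913 [58.  2.] wz 0.29
```

Emit:
send_rows([
  {"x":6,"y":0,"z":0,"wx":0,"wy":0,"wz":0.01,"hand":1},
  {"x":12,"y":-1,"z":0,"wx":0,"wy":0,"wz":0.02,"hand":1},
  {"x":17,"y":-1,"z":0,"wx":0,"wy":0,"wz":0.04,"hand":1},
  {"x":23,"y":-1,"z":0,"wx":0,"wy":0,"wz":0.06,"hand":1},
  {"x":30,"y":-2,"z":0,"wx":0,"wy":0,"wz":0.08,"hand":1},
  {"x":38,"y":-2,"z":0,"wx":0,"wy":0,"wz":0.11,"hand":1},
  {"x":46,"y":-2,"z":0,"wx":0,"wy":0,"wz":0.15,"hand":1},
  {"x":55,"y":-1,"z":0,"wx":0,"wy":0,"wz":0.19,"hand":1},
  {"x":65,"y":0,"z":0,"wx":0,"wy":0,"wz":0.24,"hand":1},
  {"x":74,"y":2,"z":0,"wx":0,"wy":0,"wz":0.288,"hand":1},
])

```text
clock: 44.38
ee_pos: [0.4902, -0.261, 0.0731]
tool_rot: [2.592, 1.774, 0.0]
contact_force: [-0.9, -0.4, -0.3]
gripper_width: 0.0003
grip_force: 0.0
```

Emit:
send_rows([
  {"x":6,"y":-1,"z":0,"wx":0,"wy":0,"wz":0.029,"hand":1},
  {"x":12,"y":-1,"z":0,"wx":0,"wy":0,"wz":0.058,"hand":1},
  {"x":17,"y":-1,"z":0,"wx":0,"wy":0,"wz":0.087,"hand":1},
  {"x":23,"y":-1,"z":0,"wx":0,"wy":0,"wz":0.116,"hand":1},
  {"x":29,"y":-1,"z":0,"wx":0,"wy":0,"wz":0.145,"hand":1},
  {"x":35,"y":-1,"z":0,"wx":0,"wy":0,"wz":0.174,"hand":1},
  {"x":41,"y":0,"z":0,"wx":0,"wy":0,"wz":0.203,"hand":1},
  {"x":47,"y":0,"z":0,"wx":0,"wy":0,"wz":0.232,"hand":1},
  {"x":52,"y":1,"z":0,"wx":0,"wy":0,"wz":0.261,"hand":1},
  {"x":58,"y":2,"z":0,"wx":0,"wy":0,"wz":0.29,"hand":1},
])

```text
clock: 45.22
ee_pos: [0.5129, -0.2078, 0.073]
tool_rot: [2.821, 1.382, -0.0]
contact_force: [-0.9, -0.8, 0.2]
gripper_width: -0.0
grip_force: 0.0
```

```bash
python3 - <<'E'
from h import *
plan((*door([*HA,.913],[[-.022,.2,0]])[0][:2],.072,.913)); t=grab_frame("top"); save(t,"t5.png",(220,80,380,230),4)
print(np.round(sense()["qpos"],2))
E
```

```text
at [ 0.5129 -0.2078  0.073   0.9112] F [-0.9 -0.8  0.2] w -0.0 t 45.2
[ 0.513 -0.209  0.072  0.913] -> [-1.  0.  1.] wz -0.002
[-0.52  0.49 -0.39  0.69  0.    1.71]
```

Emit:
send_rows([
  {"x":6,"y":-1,"z":0,"wx":0,"wy":0,"wz":0.029,"hand":1},
  {"x":12,"y":-1,"z":0,"wx":0,"wy":0,"wz":0.058,"hand":1},
  {"x":17,"y":-1,"z":0,"wx":0,"wy":0,"wz":0.087,"hand":1},
  {"x":23,"y":-1,"z":0,"wx":0,"wy":0,"wz":0.116,"hand":1},
  {"x":29,"y":-1,"z":0,"wx":0,"wy":0,"wz":0.145,"hand":1},
  {"x":35,"y":-1,"z":0,"wx":0,"wy":0,"wz":0.174,"hand":1},
  {"x":41,"y":0,"z":0,"wx":0,"wy":0,"wz":0.203,"hand":1},
  {"x":47,"y":0,"z":0,"wx":0,"wy":0,"wz":0.232,"hand":1},
  {"x":52,"y":1,"z":0,"wx":0,"wy":0,"wz":0.261,"hand":1},
  {"x":58,"y":2,"z":0,"wx":0,"wy":0,"wz":0.29,"hand":1},
])

```text
clock: 46.1
ee_pos: [0.5497, -0.1633, 0.0728]
tool_rot: [2.991, 0.961, -0.0]
contact_force: [-0.4, -1.0, 0.5]
gripper_width: -0.0003
grip_force: 0.0
```

Emit:
send_rows([
  {"x":6,"y":-1,"z":0,"wx":0,"wy":0,"wz":0.029,"hand":1},
  {"x":12,"y":-1,"z":0,"wx":0,"wy":0,"wz":0.058,"hand":1},
  {"x":17,"y":-1,"z":0,"wx":0,"wy":0,"wz":0.087,"hand":1},
  {"x":23,"y":-1,"z":0,"wx":0,"wy":0,"wz":0.116,"hand":1},
  {"x":29,"y":-1,"z":0,"wx":0,"wy":0,"wz":0.145,"hand":1},
  {"x":35,"y":-1,"z":0,"wx":0,"wy":0,"wz":0.174,"hand":1},
  {"x":41,"y":0,"z":0,"wx":0,"wy":0,"wz":0.203,"hand":1},
  {"x":47,"y":0,"z":0,"wx":0,"wy":0,"wz":0.232,"hand":1},
  {"x":52,"y":1,"z":0,"wx":0,"wy":0,"wz":0.261,"hand":1},
  {"x":58,"y":2,"z":0,"wx":0,"wy":0,"wz":0.29,"hand":1},
])

```text
clock: 46.93
ee_pos: [0.5979, -0.1311, 0.0728]
tool_rot: [-3.098, -0.519, 0.001]
contact_force: [-1.5, -0.0, -0.9]
gripper_width: -0.0004
grip_force: 0.0
```

```bash
python3 - <<'E'
from h import *
plan(); print(np.round(sense()["qpos"],2)); push(.333,.127,.022)
E
```

```text
at [ 0.5979 -0.1311  0.0728  0.3319] F [-1.5 -0.  -0.9] w -0.0004 t 46.9
[-0.34  0.58 -0.22  0.77 -0.    2.47]
0.312 [4. 0.] wz 0.02
0.292 [ 8. -0.] wz 0.04
0.271 [12. -0.] wz 0.061
0.251 [17. -0.] wz 0.081
0.23 [21. -1.] wz 0.102
0.209 [25. -1.] wz 0.123
0.189 [29. -0.] wz 0.143
0.168 [33. -0.] wz 0.164
0.148 [37.  0.] wz 0.184
0.127 [41.  0.] wz 0.205
```

Emit:
send_rows([
  {"x":4,"y":0,"z":0,"wx":0,"wy":0,"wz":0.02,"hand":1},
  {"x":8,"y":0,"z":0,"wx":0,"wy":0,"wz":0.04,"hand":1},
  {"x":12,"y":0,"z":0,"wx":0,"wy":0,"wz":0.061,"hand":1},
  {"x":17,"y":0,"z":0,"wx":0,"wy":0,"wz":0.081,"hand":1},
  {"x":21,"y":-1,"z":0,"wx":0,"wy":0,"wz":0.102,"hand":1},
  {"x":25,"y":-1,"z":0,"wx":0,"wy":0,"wz":0.123,"hand":1},
  {"x":29,"y":0,"z":0,"wx":0,"wy":0,"wz":0.143,"hand":1},
  {"x":33,"y":0,"z":0,"wx":0,"wy":0,"wz":0.164,"hand":1},
  {"x":37,"y":0,"z":0,"wx":0,"wy":0,"wz":0.184,"hand":1},
  {"x":41,"y":0,"z":0,"wx":0,"wy":0,"wz":0.205,"hand":1},
])

```text
clock: 47.77
ee_pos: [0.6374, -0.1183, 0.0722]
tool_rot: [3.135, 0.197, -0.0]
contact_force: [-0.7, 0.0, 0.0]
gripper_width: 0.0003
grip_force: 0.0
```

Emit:
send_rows([
  {"x":2,"y":0,"z":0,"wx":0,"wy":0,"wz":0.01,"hand":1},
  {"x":4,"y":0,"z":0,"wx":0,"wy":0,"wz":0.02,"hand":1},
  {"x":6,"y":0,"z":0,"wx":0,"wy":0,"wz":0.03,"hand":1},
  {"x":8,"y":0,"z":0,"wx":0,"wy":0,"wz":0.04,"hand":1},
  {"x":10,"y":0,"z":0,"wx":0,"wy":0,"wz":0.05,"hand":1},
  {"x":12,"y":0,"z":0,"wx":0,"wy":0,"wz":0.06,"hand":1},
  {"x":13,"y":0,"z":0,"wx":0,"wy":0,"wz":0.06,"hand":1},
  {"x":14,"y":0,"z":0,"wx":0,"wy":0,"wz":0.07,"hand":1},
  {"x":15,"y":0,"z":0,"wx":0,"wy":0,"wz":0.07,"hand":1},
  {"x":15,"y":0,"z":0,"wx":0,"wy":0,"wz":0.07,"hand":1},
])

```text
clock: 48.6
ee_pos: [0.6524, -0.1164, 0.0723]
tool_rot: [3.14, 0.09, 0.001]
contact_force: [-1.1, -0.0, -0.5]
gripper_width: -0.0
grip_force: 0.0
```

```bash
python3 - <<'E'
from h import *
plan((*door([*HA,.047],[[-.022,.2,0]])[0][:2],.073,.06))
E
```

```text
at [ 0.6524 -0.1164  0.0723  0.0576] F [-1.1 -0.  -0.5] w -0.0 t 48.6
[ 0.653 -0.115  0.073  0.06 ] -> [ 1. -2. -1.] wz -0.002
```

Emit:
send_rows([
  {"x":1,"y":0,"z":0,"wx":0,"wy":0,"wz":0,"hand":1},
  {"x":2,"y":0,"z":0,"wx":0,"wy":0,"wz":0,"hand":1},
  {"x":3,"y":0,"z":0,"wx":0,"wy":0,"wz":0,"hand":1},
  {"x":4,"y":0,"z":0,"wx":0,"wy":0,"wz":0,"hand":1},
  {"x":4,"y":0,"z":0,"wx":0,"wy":0,"wz":0,"hand":1},
  {"x":4,"y":0,"z":0,"wx":0,"wy":0,"wz":0,"hand":1},
  {"x":4,"y":0,"z":0,"wx":0,"wy":0,"wz":0,"hand":1},
  {"x":4,"y":0,"z":0,"wx":0,"wy":0,"wz":0,"hand":1},
  {"x":4,"y":0,"z":0,"wx":0,"wy":0,"wz":0,"hand":1},
  {"x":4,"y":0,"z":0,"wx":0,"wy":0,"wz":0,"hand":1},
])

```text
clock: 49.43
ee_pos: [0.6522, -0.1164, 0.0717]
tool_rot: [3.14, 0.089, -0.011]
contact_force: [-12.0, -0.8, 3.7]
gripper_width: -0.0002
grip_force: 0.0
```

Emit:
send_rows([
  {"x":1,"y":0,"z":0,"wx":0,"wy":0,"wz":0,"hand":1},
  {"x":2,"y":0,"z":0,"wx":0,"wy":0,"wz":0,"hand":1},
  {"x":3,"y":0,"z":0,"wx":0,"wy":0,"wz":0,"hand":1},
  {"x":4,"y":0,"z":0,"wx":0,"wy":0,"wz":0,"hand":1},
  {"x":5,"y":0,"z":0,"wx":0,"wy":0,"wz":0,"hand":1},
  {"x":5,"y":0,"z":0,"wx":0,"wy":0,"wz":0,"hand":1},
  {"x":5,"y":0,"z":0,"wx":0,"wy":0,"wz":0,"hand":1},
  {"x":5,"y":0,"z":0,"wx":0,"wy":0,"wz":0,"hand":1},
  {"x":5,"y":0,"z":0,"wx":0,"wy":0,"wz":0,"hand":1},
  {"x":5,"y":0,"z":0,"wx":0,"wy":0,"wz":0,"hand":1},
])

```text
clock: 50.27
ee_pos: [0.6515, -0.1135, 0.0689]
tool_rot: [-3.136, -0.089, 0.029]
contact_force: [-22.1, 4.2, 2.8]
gripper_width: -0.0
grip_force: 0.0
```

It is against the hard stop: 22 N with no travel. I back off, rise and check the door.

Emit:
send_rows([
  {"x":-5,"y":0,"z":0,"wx":0,"wy":0,"wz":0,"hand":1},
  {"x":-12,"y":0,"z":0,"wx":0,"wy":0,"wz":0,"hand":1},
  {"x":-25,"y":0,"z":0,"wx":0,"wy":0,"wz":0,"hand":1},
  {"x":-45,"y":0,"z":0,"wx":0,"wy":0,"wz":0,"hand":1},
  {"x":-65,"y":0,"z":-10,"wx":0,"wy":0,"wz":0,"hand":1},
  {"x":-75,"y":0,"z":-40,"wx":0,"wy":0,"wz":0,"hand":1},
  {"x":-80,"y":0,"z":-75,"wx":0,"wy":0,"wz":0,"hand":1},
  {"x":-80,"y":0,"z":-105,"wx":0,"wy":0,"wz":0,"hand":1},
  {"x":-80,"y":0,"z":-120,"wx":0,"wy":0,"wz":0,"hand":1},
  {"x":-80,"y":0,"z":-120,"wx":0,"wy":0,"wz":0,"hand":1},
])

```text
clock: 51.1
ee_pos: [0.5848, -0.1217, 0.198]
tool_rot: [3.136, 0.091, 0.017]
contact_force: [1.3, -0.0, 0.7]
gripper_width: 0.0002
grip_force: 0.0
```

Emit:
send_rows([
  {"x":0,"y":-18,"z":0,"wx":0,"wy":0,"wz":-0.06,"hand":1},
  {"x":0,"y":-45,"z":0,"wx":0,"wy":0,"wz":-0.12,"hand":1},
  {"x":0,"y":-75,"z":0,"wx":0,"wy":0,"wz":-0.2,"hand":1},
  {"x":0,"y":-110,"z":0,"wx":0,"wy":0,"wz":-0.28,"hand":1},
  {"x":0,"y":-145,"z":0,"wx":0,"wy":0,"wz":-0.36,"hand":1},
  {"x":0,"y":-175,"z":0,"wx":0,"wy":0,"wz":-0.42,"hand":1},
  {"x":0,"y":-190,"z":0,"wx":0,"wy":0,"wz":-0.48,"hand":1},
  {"x":0,"y":-190,"z":0,"wx":0,"wy":0,"wz":-0.5,"hand":1},
  {"x":0,"y":-190,"z":0,"wx":0,"wy":0,"wz":-0.5,"hand":1},
  {"x":0,"y":-190,"z":0,"wx":0,"wy":0,"wz":-0.5,"hand":1},
])

```text
clock: 51.93
ee_pos: [0.5704, 0.0687, 0.192]
tool_rot: [3.02, 0.863, 0.001]
contact_force: [1.2, -0.4, -0.5]
gripper_width: -0.0002
grip_force: 0.0
```

```bash
python3 - <<'E'
from h import *
t=grab_frame("top");g=np.ascontiguousarray(cv2.resize(t["pixels"][:,:,::-1][80:230,220:380],None,fx=4,fy=4,interpolation=cv2.INTER_CUBIC))
for a,c in((.047,(0,0,255)),(.092,(0,255,0))):
    for p in px(t,door([*HA,a],[[-.047,.305,.125],[-.012,.33,.12]])): cv2.circle(g,tuple(int(v) for v in (p-[220,80])*4),3,c,-1)
cv2.imwrite("pics/shut.png",g)
plan((.6506,.0738,.15,.55),(.6506,.0738,.07,.55),(.6506,.0738,.05,.55))
E
```

```text
at [0.5704 0.0683 0.1921 0.5559] F [-0.1  0.   0.4] w -0.0002 t 52.0
[0.651 0.074 0.15  0.55 ] -> [71. 38. 42.] wz 0.006
[0.651 0.074 0.07  0.55 ] -> [ 0.  0. 80.] wz -0.0
[0.651 0.074 0.05  0.55 ] -> [ 0.  0. 20.] wz -0.0
```

View pics/shut.png

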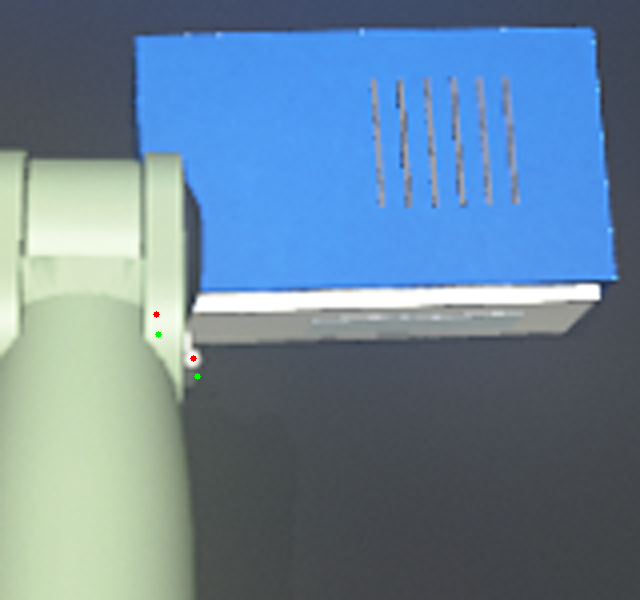

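The post top at (193,358) lies on the shut prediction (red dot), so the door is home. I turn the tool so its body clears the cabinet side, then press the button.

```bash
python3 - <<'E'
from h import *
plan((.6,.079,.17,1.0),(.649,.079,.11,1.57),(.649,.079,.07,1.57),(.649,.079,.046,1.57))
E
```

```text
at [0.5704 0.0683 0.1921 0.5559] F [-0.1  0.   0.4] w -0.0002 t 52.0
[0.6   0.079 0.17  1.   ] -> [31.  7. 22.] wz -0.444
[0.649 0.079 0.11  1.57 ] -> [26. 41. 60.] wz -0.57
[0.649 0.079 0.07  1.57 ] -> [ 0.  0. 40.] wz -0.0
[0.649 0.079 0.046 1.57 ] -> [ 0.  0. 24.] wz -0.0
```

Emit:
send_rows([
  {"x":4,"y":1,"z":3,"wx":0,"wy":0,"wz":-0.06,"hand":1},
  {"x":8,"y":2,"z":6,"wx":0,"wy":0,"wz":-0.14,"hand":1},
  {"x":14,"y":3,"z":10,"wx":0,"wy":0,"wz":-0.22,"hand":1},
  {"x":20,"y":4,"z":14,"wx":0,"wy":0,"wz":-0.3,"hand":1},
  {"x":26,"y":6,"z":18,"wx":0,"wy":0,"wz":-0.38,"hand":1},
  {"x":31,"y":7,"z":22,"wx":0,"wy":0,"wz":-0.444,"hand":1},
  {"x":31,"y":7,"z":22,"wx":0,"wy":0,"wz":-0.444,"hand":1},
  {"x":31,"y":7,"z":22,"wx":0,"wy":0,"wz":-0.444,"hand":1},
  {"x":31,"y":7,"z":22,"wx":0,"wy":0,"wz":-0.444,"hand":1},
  {"x":31,"y":7,"z":22,"wx":0,"wy":0,"wz":-0.444,"hand":1},
])

```text
clock: 52.82
ee_pos: [0.6, 0.0792, 0.1706]
tool_rot: [2.757, 1.506, 0.0]
contact_force: [-0.4, 0.5, -0.6]
gripper_width: 0.0002
grip_force: 0.0
```

Emit:
send_rows([
  {"x":4,"y":6,"z":4,"wx":0,"wy":0,"wz":-0.08,"hand":1},
  {"x":8,"y":13,"z":10,"wx":0,"wy":0,"wz":-0.18,"hand":1},
  {"x":13,"y":20,"z":16,"wx":0,"wy":0,"wz":-0.28,"hand":1},
  {"x":18,"y":28,"z":24,"wx":0,"wy":0,"wz":-0.39,"hand":1},
  {"x":23,"y":36,"z":34,"wx":0,"wy":0,"wz":-0.5,"hand":1},
  {"x":26,"y":41,"z":45,"wx":0,"wy":0,"wz":-0.57,"hand":1},
  {"x":26,"y":41,"z":55,"wx":0,"wy":0,"wz":-0.57,"hand":1},
  {"x":26,"y":41,"z":60,"wx":0,"wy":0,"wz":-0.57,"hand":1},
  {"x":26,"y":41,"z":60,"wx":0,"wy":0,"wz":-0.57,"hand":1},
  {"x":26,"y":41,"z":60,"wx":0,"wy":0,"wz":-0.57,"hand":1},
])

```text
clock: 53.65
ee_pos: [0.6479, 0.0795, 0.1103]
tool_rot: [-2.221, -2.221, 0.001]
contact_force: [0.1, 0.6, 0.4]
gripper_width: 0.0001
grip_force: 0.0
```

```bash
python3 - <<'E'
from h import *
plan((.649,.079,.046,1.57))
E
```

```text
at [0.6479 0.0795 0.1103 1.5705] F [0.1 0.6 0.4] w 0.0001 t 53.6
[0.649 0.079 0.046 1.57 ] -> [-1.  1. 64.] wz 0.001
```

Emit:
send_rows([
  {"x":0,"y":1,"z":15,"wx":0,"wy":0,"wz":0,"hand":1},
  {"x":0,"y":1,"z":30,"wx":0,"wy":0,"wz":0,"hand":1},
  {"x":0,"y":1,"z":42,"wx":0,"wy":0,"wz":0,"hand":1},
  {"x":0,"y":1,"z":50,"wx":0,"wy":0,"wz":0,"hand":1},
  {"x":0,"y":1,"z":55,"wx":0,"wy":0,"wz":0,"hand":1},
  {"x":0,"y":1,"z":59,"wx":0,"wy":0,"wz":0,"hand":1},
  {"x":0,"y":1,"z":62,"wx":0,"wy":0,"wz":0,"hand":1},
  {"x":0,"y":1,"z":64,"wx":0,"wy":0,"wz":0,"hand":1},
  {"x":0,"y":1,"z":64,"wx":0,"wy":0,"wz":0,"hand":1},
  {"x":0,"y":1,"z":64,"wx":0,"wy":0,"wz":0,"hand":1},
])

```text
clock: 54.48
ee_pos: [0.6493, 0.0796, 0.0516]
tool_rot: [2.219, 2.222, 0.001]
contact_force: [-13.4, -0.9, 31.7]
gripper_width: -0.0001
grip_force: 15.5
```

The TCP is at 51.6 mm, so the button is fully down. I lift off and clear.

Emit:
send_rows([
  {"x":0,"y":0,"z":-5,"wx":0,"wy":0,"wz":0,"hand":1},
  {"x":0,"y":0,"z":-12,"wx":0,"wy":0,"wz":0,"hand":1},
  {"x":0,"y":0,"z":-25,"wx":0,"wy":0,"wz":0,"hand":1},
  {"x":0,"y":0,"z":-45,"wx":0,"wy":0,"wz":0,"hand":1},
  {"x":0,"y":0,"z":-70,"wx":0,"wy":0,"wz":0,"hand":1},
  {"x":0,"y":0,"z":-100,"wx":0,"wy":0,"wz":0,"hand":1},
  {"x":0,"y":0,"z":-130,"wx":0,"wy":0,"wz":0,"hand":1},
  {"x":0,"y":-20,"z":-150,"wx":0,"wy":0,"wz":0,"hand":1},
  {"x":0,"y":-45,"z":-150,"wx":0,"wy":0,"wz":0,"hand":1},
  {"x":0,"y":-70,"z":-150,"wx":0,"wy":0,"wz":0,"hand":1},
])

```text
clock: 55.32
ee_pos: [0.5808, 0.0794, 0.1984]
tool_rot: [2.218, 2.22, 0.006]
contact_force: [-0.3, 0.7, -1.2]
gripper_width: 0.0001
grip_force: 0.0
```

Emit:
send_rows([
  {"x":0,"y":-20,"z":0,"wx":0,"wy":0,"wz":0,"hand":1},
  {"x":0,"y":-40,"z":0,"wx":0,"wy":0,"wz":0,"hand":1},
  {"x":0,"y":-60,"z":0,"wx":0,"wy":0,"wz":0,"hand":1},
  {"x":0,"y":-70,"z":0,"wx":0,"wy":0,"wz":0,"hand":1},
  {"x":0,"y":-70,"z":0,"wx":0,"wy":0,"wz":0,"hand":1},
  {"x":0,"y":-70,"z":0,"wx":0,"wy":0,"wz":0,"hand":1},
  {"x":0,"y":-70,"z":0,"wx":0,"wy":0,"wz":0,"hand":1},
  {"x":0,"y":-70,"z":0,"wx":0,"wy":0,"wz":0,"hand":1},
  {"x":0,"y":-70,"z":0,"wx":0,"wy":0,"wz":0,"hand":1},
  {"x":0,"y":-70,"z":0,"wx":0,"wy":0,"wz":0,"hand":1},
])

```text
clock: 56.15
ee_pos: [0.5101, 0.0794, 0.1961]
tool_rot: [-2.22, -2.222, 0.0]
contact_force: [0.0, -0.3, -0.2]
gripper_width: 0.0001
grip_force: 0.0
```

```bash
python3 - <<'E'
from h import *
plan(); print(hand_in())
E
```

```text
at [0.5101 0.0794 0.1961 1.5717] F [ 0.  -0.3 -0.2] w 0.0001 t 56.1
the job is handed in; nothing more can be done
None
```

I handed the job in at about 56 s; no verdict came back. All five parts went into the tray, the door was pushed to its stop, and the start button was pressed fully down and released; the parts were not visible to re-check once the door was shut.

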